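# Clip the biscuit box shut with the sound clip

## Robot

A 7-joint arm with a two-finger parallel gripper is mounted at the origin on a cart in front of the work surface, level with it; the furniture and walls round the work are solid. World frame = base frame: x ahead of the robot, y to its left, z up, the work surface at z = 0. Lengths are in m, angles in rad, forces in N, time in s.
With the tool pointing down it reaches from about 0.4 to 0.85 m from the base axis. Payload 6.9 kg.
Tool frame: the origin (TCP) lies on the centre line of the jaws, within the pads' length; the fingertips stand 8 mm ahead of it and the grasp point (between the pads) lies 11 mm behind it; z points along the fingers, y is the line along which they close (so a half turn about z gives the same grasp; the last joint's range is limited). The gripper opens to 85 mm and grips with 20 to 120 N. Pads are 22 mm wide; open, the fingers measure 114 mm over their backs; the gripper's body (76 mm by 85 mm) begins 54 mm behind the grasp point. The pads swing forward as they close: fully open they stand 13 mm farther back than shut.
Start: joints at [1.216, 0.507, -0.238, 1.5, 0.126, 1.149, -0.155], TCP at [0.278, -0.56, 0.239] pointing down, gripper open.
Joint ranges: [-3.08, 3.08], [-0.24, 2.05], [-1.43, 1.35], [0, 2.5], [-1.52, 4.66], [0.17, 1.96], [-2.89, 2.89]. Speed limits (rad/s): [2.39, 2.39, 3.14, 3.14, 3.14, 3.14, 3.14].

## Interface

Orientations are given as a rotation vector (axis times angle).
In Python, from rig import robot gives the robot as it stands. The module is installed in compiled form; this text tells all that it offers.
- The arm moves only by the shell command python3 -m inch 'ROWS' [FORCE]. ROWS is a JSON object of lists of equal length, an entry for each row: "slide": the shift along the tool's x, y, z normalised to -1 to 1, where 1 is 0.05 m, a list of three; "spin": the turn about the tool's z normalised to -1 to 1, where 1 is 5 degrees; "fingers": the opening, from 0 (shut) to 1 (fully open). A call has 1 to 8 rows; each row shifts and turns the commanded pose from where the row before left it, along the tool's axes as they then stand; what a row does not reach is not made up. A row lasts 1/10 s, in which the tool goes at most 50 mm and 8.59 degrees, less where a joint would pass 70% of its speed; a pose out of reach is approached as far as the arm can. A call with a number of a shift or a turn outside -1 to 1 is refused whole. A call with a gripper value outside its range is refused whole. The fingers move at their own pace and stop on an object; FORCE is the grip in N (left out, the last holds). Time passes only in rows, so rows that do not move let the fingers close. It gives the time, the measured TCP pose, the force, the opening and the grip force at its end, in the units of the state.
- robot.get_state(): the state, without advancing time (a new reading comes with each control period).
- robot.read_camera(name): name is "side" or "top" or "wrist"; returns the picture (384x512x3 uint8, red, green, blue); there is no depth.
- robot.camera_info(name): a dict with "fx", "fy", "cx", "cy" (pixels), "k1" (the pictures are not rectified: a ray, as slopes to the right and down, at radius r is drawn at 1 + k1 r^2 times it, then the intrinsics apply), "position" and "rotation" of the camera in the world; the wrist camera has in their place "mount" (4x4, takes a point from camera to tool coordinates, whose origin is the TCP and whose axes are the flange's). Camera axes: x right, y down, z forward; pixel columns grow to the right and rows downward; lengths in m; the calibration is good to about 2 mm. A picture is of the moment at which its call begins: read the wrist's pose just before it. camera_info takes no time and is no camera call.
- robot.hand_in(): hands the job in; it is judged then, once.
The state is a dict: "time_s": time; "joint_positions": joint angles; "qd": joint speeds; "tau": joint torques, N m; "eef_pos": TCP position; "orientation": TCP orientation; "ft_force": force on the tool from outside, world axes, zero at the start; "moment": the same for the moment, N m; "gripper_width": finger opening in m; "grasp_force": force on a finger pad.
Only numpy, scipy, OpenCV 4.12 (cv2) and the standard library are available. Lean on these libraries where they do the work, as an engineer would, in place of code of your own. Each camera call takes 0.05 s, during which the arm holds its last target. There are 200 camera calls.

## Task

The sprung front flap of the blue biscuit box stands ajar. Of the three green clips in the wooden caddy only one still has a strong spring, the worn ones squeeze with hardly any effort: find it by squeezing, and clip the flap shut with it, pushed down over both lips near the middle of the box. The rejected clips must end standing in the caddy, and the mug and the two shakers stay as they are.

Things in the scene. Friction and masses are not known exactly. Their poses are not given: they have to be found in the camera images.
- clip_a: one of three look-alike green bag clips, 30 wide, 100 long. Origin on the hinge; z from jaws to handles, y squeeze direction, x hinge. The frame rides on the -y lever: squeezed, the clip's mid-line turns from z about +x, up to 0.245 rad. Arched jaws meet at their rubber tips, 41 below the hinge (8 thick each), 20 apart when fully squeezed. Hinge block 54x16x10 at the origin rests on the slot
- clip_b: one of three look-alike green bag clips, 30 wide, 100 long. Origin on the hinge; z from jaws to handles, y squeeze direction, x hinge. The frame rides on the -y lever: squeezed, the clip's mid-line turns from z about +x, up to 0.245 rad. Arched jaws meet at their rubber tips, 41 below the hinge (8 thick each), 20 apart when fully squeezed. Hinge block 54x16x10 at the origin rests on the slot
- clip_c: one of three look-alike green bag clips, 30 wide, 100 long. Origin on the hinge; z from jaws to handles, y squeeze direction, x hinge. The frame rides on the -y lever: squeezed, the clip's mid-line turns from z about +x, up to 0.245 rad. Arched jaws meet at their rubber tips, 41 below the hinge (8 thick each), 20 apart when fully squeezed. Hinge block 54x16x10 at the origin rests on the slot
- clip_a_grip (a point): point of clip_a, 55 above its hinge, midway between its two handle bars (round, 12 thick, 30 long along x): squeeze here. 52 over the bars at rest, 25 fully squeezed. Pad force of the sound clip: 11 to 14 N as it yields, about 17 N at 40 mm, 22 N fully squeezed; of a worn-out one: 2 to 6 N over the whole stroke. Nothing else tells them apart
- clip_b_grip (a point): point of clip_b, 55 above its hinge, midway between its two handle bars (round, 12 thick, 30 long along x): squeeze here. 52 over the bars at rest, 25 fully squeezed. Pad force of the sound clip: 11 to 14 N as it yields, about 17 N at 40 mm, 22 N fully squeezed; of a worn-out one: 2 to 6 N over the whole stroke. Nothing else tells them apart
- clip_c_grip (a point): point of clip_c, 55 above its hinge, midway between its two handle bars (round, 12 thick, 30 long along x): squeeze here. 52 over the bars at rest, 25 fully squeezed. Pad force of the sound clip: 11 to 14 N as it yields, about 17 N at 40 mm, 22 N fully squeezed; of a worn-out one: 2 to 6 N over the whole stroke. Nothing else tells them apart
- caddy: fixed wooden caddy, 150 deep (x), 330 wide (y), 266 high; origin at the centre of its underside, x away from the robot at yaw 0 (it stands turned left). A white plate leaning 30 degrees, facing up and toward -x, has three slots in a row along y. The clips stand in them leaning 30 degrees from vertical, handles up and toward its -x (robot side), jaws hanging free below
- bar (a point): middle of the caddy's steel carry handle: a 16 thick round bar along y, 260 above the worktop, at x = -15.5 in the caddy's frame, on two uprights 36 deep, 12 thick at y = -155 and +155. It runs right over the clips' handles: a gripper coming straight down meets it; one tilted along the clip passes it on the robot's side
- slot_1 (a point): left (+y) slot of the caddy: where the origin (hinge) of a clip standing in it lies, 75 above the worktop and 5 above the plate's top, 10 beyond the caddy's origin in x; slots are 82 apart along y, each 34 along the slope and 47 along y
- slot_2 (a point): middle slot of the caddy: where the origin (hinge) of a clip standing in it lies, 75 above the worktop and 5 above the plate's top, 10 beyond the caddy's origin in x; slots are 82 apart along y, each 34 along the slope and 47 along y
- slot_3 (a point): right (-y) slot of the caddy: where the origin (hinge) of a clip standing in it lies, 75 above the worktop and 5 above the plate's top, 10 beyond the caddy's origin in x; slots are 82 apart along y, each 34 along the slope and 47 along y
- box: fixed blue biscuit box, 90 deep (x), 124 wide (y); origin on the worktop under the front face of its front wall, x away from the robot at yaw 0. Its lid is 100 high; the 3 thick, 120 wide metal front wall rises behind the flap to 128 as an upright lip, free on both sides above the lid. Before it stands the flap, also ending at 128
- lips (a point): midway between the two lips (front wall and flap) as they stand at the start, at their top edge, 128 above the worktop, in the middle of the box's width; 2.6 before the wall's front face. The two lips measure 11 across (x) with the flap ajar and 6 when shut. Clip well on: tips about 15 below the lips' top edge, so the clip's hinge about 26 above it
- flap (a joint): angle of the white front flap, 3 thick, 120 wide, hinged along the box's foot 12 above the worktop: 0 shut against the front wall, 0.045 rad ajar (top edge 5 mm off the wall), where a spring holds it. Shutting it takes 9 N, rising to 11 N, near its top edge; it springs back when let go. The sound clip's jaws press with over 16 N, a worn one's with under 6 N
- mug: bystander: cream mug with green leaves, 91x119x94, origin at the centre of its underside
- shaker_1: bystander: cream shaker, 43 across, 64 high, origin at the centre of its underside
- shaker_2: bystander: cream shaker, 43 across, 64 high, origin at the centre of its underside
Not all that is in view belongs to the job. What is shaped like the clip_c but orange is not meant.

How it is judged:
At the end, for the whole second after the job is handed in: one clip sits on the lips of the box (its hinge within 45 mm of their middle, seen from above, and 130 to 185 mm high) and holds the flap shut (below 0.015 rad); the other two clips stand in slots of the caddy (hinge within 15 mm of a slot point, leaning 15 to 45 degrees); all at rest ((((horizontal distance between clip_a and lips below 0.045 m and height (world z) of clip_a between 0.13 and 0.185 m and linear speed of clip_a below 0.03 m/s) and ((distance between clip_b and slot_1 below 0.015 m or distance between clip_b and slot_2 below 0.015 m or distance between clip_b and slot_3 below 0.015 m) and angle between clip_b's own z axis and vertical between 0.25 and 0.8 rad and linear speed of clip_b below 0.03 m/s) and ((distance between clip_c and slot_1 below 0.015 m or distance between clip_c and slot_2 below 0.015 m or distance between clip_c and slot_3 below 0.015 m) and angle between clip_c's own z axis and vertical between 0.25 and 0.8 rad and linear speed of clip_c below 0.03 m/s)) or ((horizontal distance between clip_b and lips below 0.045 m and height (world z) of clip_b between 0.13 and 0.185 m and linear speed of clip_b below 0.03 m/s) and ((distance between clip_a and slot_1 below 0.015 m or distance between clip_a and slot_2 below 0.015 m or distance between clip_a and slot_3 below 0.015 m) and angle between clip_a's own z axis and vertical between 0.25 and 0.8 rad and linear speed of clip_a below 0.03 m/s) and ((distance between clip_c and slot_1 below 0.015 m or distance between clip_c and slot_2 below 0.015 m or distance between clip_c and slot_3 below 0.015 m) and angle between clip_c's own z axis and vertical between 0.25 and 0.8 rad and linear speed of clip_c below 0.03 m/s)) or ((horizontal distance between clip_c and lips below 0.045 m and height (world z) of clip_c between 0.13 and 0.185 m and linear speed of clip_c below 0.03 m/s) and ((distance between clip_a and slot_1 below 0.015 m or distance between clip_a and slot_2 below 0.015 m or distance between clip_a and slot_3 below 0.015 m) and angle between clip_a's own z axis and vertical between 0.25 and 0.8 rad and linear speed of clip_a below 0.03 m/s) and ((distance between clip_b and slot_1 below 0.015 m or distance between clip_b and slot_2 below 0.015 m or distance between clip_b and slot_3 below 0.015 m) and angle between clip_b's own z axis and vertical between 0.25 and 0.8 rad and linear speed of clip_b below 0.03 m/s))) and value of joint flap below 0.015 rad); the robot touches nothing.
It fails at once if the mug moved more than 30 mm or knocked over (distance of mug from where it was at the start of the episode above 0.03 m or angle between mug's own z axis and vertical above 0.4 rad).
It fails at once if a shaker moved more than 30 mm or knocked over (distance of shaker_1 from where it was at the start of the episode above 0.03 m or angle between shaker_1's own z axis and vertical above 0.4 rad).
It fails at once if a shaker moved more than 30 mm or knocked over (distance of shaker_2 from where it was at the start of the episode above 0.03 m or angle between shaker_2's own z axis and vertical above 0.4 rad).
It also fails if it takes over 51 s, if anything falls off the work surface, if the arm or the gripper's body presses on something with over 40 N, if the wrist force passes 120 N, or if a joint passes its speed limit or range.

## Working session

There is one attempt and no reset: what is moved stays moved. The work goes in short steps, Python scripts to look and compute and a shell command to move; the robot and the scene stay as the last step left them, time stands still between calls to the robot, and variables do not carry over. Pictures are saved under pics/ and viewed, at most 10 in all, crops included, and the job is handed in when it is done.

```bash
mkdir -p pics; python3 - <<'E'
from rig import robot
import cv2
s=robot.get_state(); print({k:s[k] for k in s})
for n in("side","top"):
    print(n,robot.camera_info(n)); cv2.imwrite(f"pics/{n}0.png",cv2.resize(robot.read_camera(n)[:,:,::-1],(800,600),interpolation=cv2.INTER_CUBIC))
print(robot.camera_info("wrist"))
E
```

```text
{'time_s': 0.0, 'joint_positions': array([ 1.21548766,  0.50833281, -0.23749467,  1.5011302 ,  0.12569379,
        1.1488588 , -0.15480619]), 'qd': array([-0.00051478, -0.00173956, -0.00035188, -0.00078673, -0.00119953,
        0.0009823 ,  0.001307  ]), 'tau': array([-4.17138071e-04, -6.20599866e+01, -2.18675002e+00, -2.49647337e+01,
        1.26407045e-02,  1.21243033e-02,  2.38838027e-05]), 'eef_pos': array([ 0.27762903, -0.55942428,  0.23843262]), 'orientation': array([-3.05693645e+00, -7.17036165e-01,  6.80601840e-04]), 'ft_force': array([ 0.37733375, -0.22278704, -1.36797976]), 'moment': array([ 0.06053724, -0.03605955, -0.05936874]), 'grasp_force': 0.0, 'gripper_width': 0.08545566957918824}
side {'fx': 388.3827157776141, 'fy': 388.3827157776141, 'cx': 250.94556001538447, 'cy': 194.44570472833595, 'k1': -0.12026492156844217, 'position': array([ 0.54779671, -1.27801183,  1.1243462 ]), 'rotation': array([-2.23890726, -0.05857978,  0.00903376])}
top {'fx': 453.18085092310173, 'fy': 453.18085092310173, 'cx': 257.8356456141801, 'cy': 189.04050789725997, 'k1': -0.15980913863779872, 'position': array([-0.67800682, -0.18622376,  1.64928318]), 'rotation': array([-1.9059513 ,  1.74473829, -0.6121404 ])}
{'fx': 342.57602503472185, 'fy': 342.57602503472185, 'cx': 252.83116380803065, 'cy': 194.9166750752308, 'k1': 0.02782322807790355, 'mount': array([[-1.27036845e-04, -9.52992789e-01, -3.02992950e-01,
         7.61476615e-02],
       [ 9.99998491e-01, -6.45958729e-04,  1.61243804e-03,
        -7.81132233e-05],
       [-1.73236276e-03, -3.02992288e-01,  9.52991434e-01,
        -1.34662020e-01],
       [ 0.00000000e+00,  0.00000000e+00,  0.00000000e+00,
         1.00000000e+00]])}
```

View pics/side0.png

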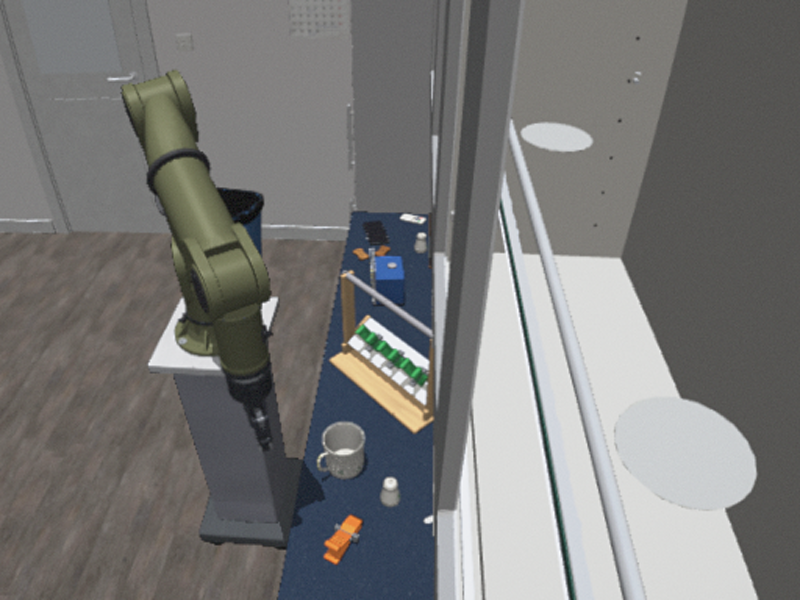

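View pics/top0.png

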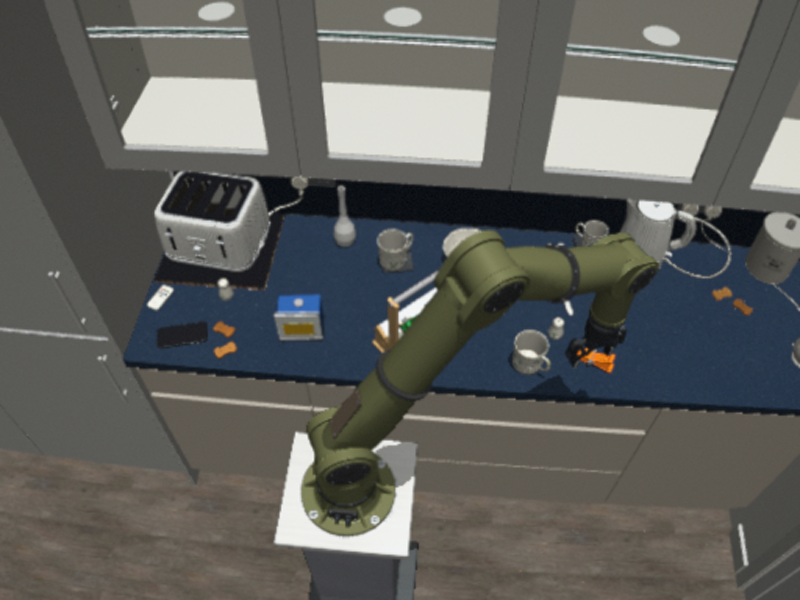

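The side view shows the caddy at about (385,360), with the three green clips running from (360,330) to (425,378), and the box at (388,280). The orange clip at (345,540) is a decoy. In the top view the arm hides the caddy, and the box is at (300,318). I'll raise the arm to clear the view and see how the controller behaves at the edge of its reach, because the rows contain no tilt.

```bash
cat > h.py <<'E'
from rig import robot
import numpy as np, cv2
from scipy.spatial.transform import Rotation as R
np.set_printoptions(precision=4,suppress=True)
def cam(n,s=None):
    i=robot.camera_info(n)
    if n!="wrist": return i,R.from_rotvec(i["rotation"]).as_matrix(),np.array(i["position"])
    T=np.eye(4);T[:3,:3]=R.from_rotvec(s["orientation"]).as_matrix();T[:3,3]=s["eef_pos"];T=T@i["mount"]
    return i,T[:3,:3],T[:3,3]
def proj(n,P,s=None):
    i,M,p=cam(n,s);c=(np.atleast_2d(P)-p)@M;x=c[:,:2]/c[:,2:];x=x*(1+i["k1"]*(x**2).sum(1,keepdims=True))
    return x*[i["fx"],i["fy"]]+[i["cx"],i["cy"]]
def ray(n,uv,s=None):
    i,M,p=cam(n,s);d=(np.atleast_2d(uv).astype(float)-[i["cx"],i["cy"]])/[i["fx"],i["fy"]];x=d.copy()
    for _ in range(20):x=d/(1+i["k1"]*(x**2).sum(1,keepdims=True))
    return p,np.c_[x,np.ones(len(x))]@M.T
def onz(n,uv,z,s=None):
    p,d=ray(n,uv,s);return p+d*((z-p[2])/d[:,2])[:,None]
def st():
    s=robot.get_state();m=R.from_rotvec(s["orientation"]).as_matrix()
    print("t%.2f"%s["time_s"],"q",s["joint_positions"],"p",s["eef_pos"],"z",m[:,2],"x",m[:,0],"F",s["ft_force"],"w %.4f g %.1f"%(s["gripper_width"],s["grasp_force"]));return s
E
python3 -m inch '{"slide":[[0,0,-1],[0,0,-1],[0,0,-1],[0,0,-1],[0,0,-1],[0,0,-1],[0,0,-1],[0,0,-1]],"spin":[0,0,0,0,0,0,0,0],"fingers":[1,1,1,1,1,1,1,1]}'
python3 -c "from h import *;st()"
```

```text
time_s: 0.9
eef_pos: [0.2708, -0.5439, 0.5775]
orientation: [3.019, 0.71, 0.017]
ft_force: [-0.1, -0.6, -0.6]
gripper_width: 0.0854
grasp_force: 0.0
t0.90 q [ 1.0096  0.443   0.1429  0.6956 -0.0686  1.964   0.001 ] p [ 0.2708 -0.5439  0.5775] z [ 0.0197 -0.0372 -0.9991] x [0.8952 0.4456 0.0011] F [-0.085  -0.6069 -0.5668] w 0.0854 g 0.0
```

The tool tilts at the wrist-joint limit: j6 is at 1.96 and the tool z axis leans outward. I'll check whether that tilt grows and persists.

```bash

python3 -m inch '{"slide":[[0,0,-1],[0,0,-1],[0,0,-1],[0,0,-1]],"spin":[0,0,0,0],"fingers":[1,1,1,1]}' >/dev/null
python3 -c "from h import *;st()"
python3 -m inch '{"slide":[[0,0,1],[0,0,1]],"spin":[0,0],"fingers":[1,1]}' >/dev/null
python3 -c "from h import *;st()"
```

```text
t1.30 q [ 0.9642  0.2878  0.1865  0.7113 -0.0625  1.9635 -0.0022] p [ 0.2429 -0.4899  0.6617] z [ 0.0807 -0.1629 -0.9833] x [0.8963 0.4435 0.0001] F [-0.0361 -0.8281  0.8067] w 0.0852 g 0.0
t1.50 q [ 0.9405  0.2308  0.1817  1.0734 -0.0422  1.6513 -0.0053] p [ 0.2509 -0.5068  0.5643] z [ 0.0838 -0.1687 -0.9821] x [0.8964 0.4433 0.0003] F [-0.0557 -2.3792 -0.61  ] w 0.0851 g 0.0
```

The tilt persists in the command, so working at the joint limit lets me set it. Next I'll look at the caddy with the arm clear, and fit a kinematic model.

```bash
python3 - <<'E'
from h import *
a=robot.read_camera("side")[:,:,::-1];b=robot.read_camera("top")[:,:,::-1]
cv2.imwrite("side1f.png",a);cv2.imwrite("top1f.png",b)
ca=cv2.resize(a[125:325,170:290],None,fx=3,fy=3,interpolation=cv2.INTER_CUBIC)
cb=cv2.resize(b[140:260,150:380],None,fx=1.9,fy=1.9,interpolation=cv2.INTER_CUBIC)
o=np.zeros((600,800,3),np.uint8);o[:ca.shape[0],:ca.shape[1]]=ca;o[:cb.shape[0],363:363+cb.shape[1]]=cb
cv2.imwrite("pics/c1.png",o)
# kinematic fit
from scipy.optimize import least_squares
D=[([1.21548766,.50833281,-.23749467,1.5011302,.12569379,1.1488588,-.15480619],[.27762903,-.55942428,.23843262],R.from_rotvec([-3.05693645,-.717036165,.00068]).as_matrix()[:,[0,2]]),
([1.0096,.443,.1429,.6956,-.0686,1.964,.001],[.2708,-.5439,.5775],np.c_[[.8952,.4456,.0011],[.0197,-.0372,-.9991]]),
([.9642,.2878,.1865,.7113,-.0625,1.9635,-.0022],[.2429,-.4899,.6617],np.c_[[.8963,.4435,.0001],[.0807,-.1629,-.9833]]),
([.9405,.2308,.1817,1.0734,-.0422,1.6513,-.0053],[.2509,-.5068,.5643],np.c_[[.8964,.4433,.0003],[.0838,-.1687,-.9821]])]
def fk(q,p,sg):
    rz=lambda a:R.from_euler('z',a).as_matrix();ry=lambda a:R.from_euler('y',a).as_matrix();v=lambda x,z:np.array([x,0,z])
    h,L1,L2,L3,o1,o7,a3,a4,a6=p
    M=rz(sg[0]*q[0]+o1);P=v(0,h)+0
    M=M@ry(q[1])@rz(sg[1]*q[2]);P=P+M@v(a3,L1)
    M=M@ry(q[3])@rz(sg[2]*q[4]);P=P+M@v(a4,L2)
    M=M@ry(q[5]);P=P+M@v(a6,L3);M=M@rz(sg[3]*q[6]+o7)
    return P,M
import itertools
best=[]
for sg in itertools.product([1,-1],repeat=4):
  for o1 in(0,1.57,3.14,-1.57):
   for o7 in(0,1.57,3.14,-1.57):
    f=lambda p:np.concatenate([np.r_[(fk(q,p,sg)[0]-P),.3*(fk(q,p,sg)[1][:,[0,2]]-X).ravel()] for q,P,X in D]+[np.array(p[6:])*.01])
    r=least_squares(f,[.3,.4,.4,.25,o1,o7,0,0,0]);best.append((r.cost,sg,r.x))
best.sort(key=lambda t:t[0])
for x in best[:4]:print(x)
E
```

```text
(np.float64(1.1290010141444439e-05), (1, 1, 1, 1), array([ 0.2406,  0.5717,  0.3857,  0.3339, -2.1801,  1.6113,  0.0221,
       -0.0013,  0.0197]))
(np.float64(1.1290010141444478e-05), (1, 1, 1, 1), array([ 0.2406,  0.5717,  0.3857,  0.3339, -2.1801,  1.6113,  0.0221,
       -0.0013,  0.0197]))
(np.float64(1.1290010141444505e-05), (1, 1, 1, 1), array([ 0.2406,  0.5717,  0.3857,  0.3339, -2.1801,  1.6113,  0.0221,
       -0.0013,  0.0197]))
(np.float64(1.1290010141444559e-05), (1, 1, 1, 1), array([ 0.2406,  0.5717,  0.3857,  0.3339,  4.1031,  1.6113,  0.0221,
       -0.0013,  0.0197]))
```

View pics/c1.png

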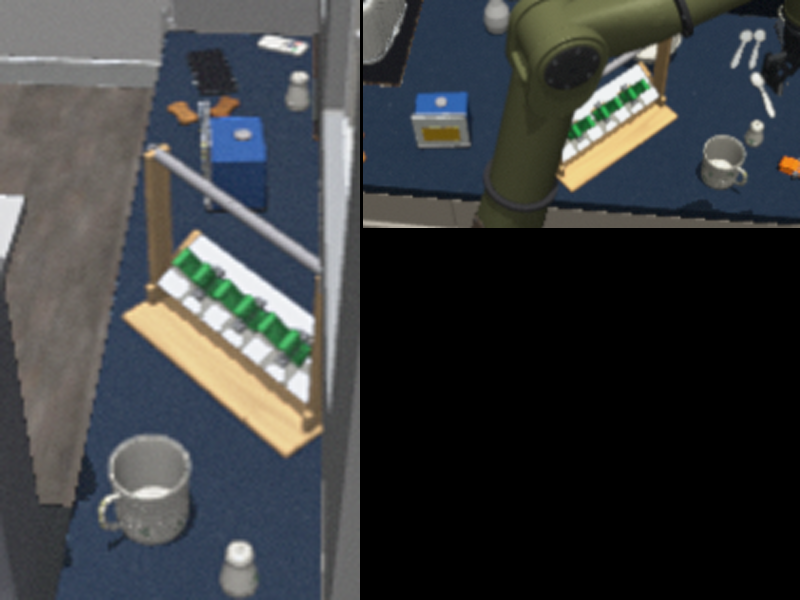

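The caddy's front-foot corners are at about (125,318) and (288,455) in the side crop, and (570,188) and (677,118) in the top crop. The box front is at (415–470, 117–146) in the top crop. The three green clips stand in a row under the bar. I'll fit the poses from these points.

```bash
cat >> h.py <<'E'
KP=[.2406,.5717,.3857,.3339,-2.1801,1.6113,.0221,-.0013,.0197]
def fk(q,p=KP):
    rz=lambda a:R.from_euler('z',a).as_matrix();ry=lambda a:R.from_euler('y',a).as_matrix();v=lambda x,z:np.array([x,0,z])
    h,L1,L2,L3,o1,o7,a3,a4,a6=p
    M=rz(q[0]+o1)@ry(q[1])@rz(q[2]);P=v(0,h)+M@v(a3,L1);M=M@ry(q[3])@rz(q[4]);P=P+M@v(a4,L2)
    M=M@ry(q[5]);P=P+M@v(a6,L3);return P,M@rz(q[6]+o7)
def pose2(c,P):  # c=(x,y,yaw)
    P=np.atleast_2d(P);k,s=np.cos(c[2]),np.sin(c[2]);return np.c_[c[0]+k*P[:,0]-s*P[:,1],c[1]+s*P[:,0]+k*P[:,1],P[:,2]]
E
python3 - <<'E'
from h import *
from scipy.optimize import least_squares
S=lambda u,v:(170+u/3,125+v/3);T=lambda u,v:(150+(u-363)/1.9,140+v/1.9)
obs=[("side",(-.075,-.165,0),S(288,455)),("side",(-.0155,.155,.26),S(158,151)),("top",(-.075,.165,0),T(570,188)),("top",(-.075,-.165,0),T(677,119))]
f=lambda c,o=obs:np.concatenate([(proj(n,pose2(c,P))-uv).ravel() for n,P,uv in o])
r=least_squares(f,[.6,-.1,.5]);print("caddy",r.x,r.fun)
for k in(.082,0,-.082):print(pose2(r.x,[.01,k,.075]),proj("side",pose2(r.x,[.01-.0275,k,.1226])),proj("top",pose2(r.x,[.01-.0275,k,.1226])))
ob=[("top",(-.003,.06,.0),T(415,145)),("top",(-.003,-.06,.0),T(470,147)),("top",(-.008,.06,.128),T(413,117)),("top",(-.008,-.06,.128),T(470,117))]
b=least_squares(lambda c:f(c,ob),[.6,.3,0]);print("box",b.x,b.fun)
print(proj("side",pose2(b.x,[[-.003,.06,.128],[-.003,-.06,.128]])))
E
```

```text
caddy [ 0.516  -0.1757  0.7599] [-0.4087  0.8151  0.3187 -0.0102 -0.4696  0.9141 -0.2367 -1.1971]
[[ 0.4667 -0.1094  0.075 ]] [[235.0269 212.304 ]] [[265.5694 204.6316]]
[[ 0.5232 -0.1689  0.075 ]] [[248.6251 223.1319]] [[280.5031 194.9945]]
[[ 0.5797 -0.2283  0.075 ]] [[263.1266 234.663 ]] [[294.9265 185.677 ]]
box [0.4406 0.1904 0.0851] [ 2.4992  1.0286  0.4369  0.1617 -0.5539 -0.624  -2.2192 -0.4709]
[[238.2536 158.4491]
 [238.6198 173.2077]]
```

```bash
cat >> h.py <<'E'
from scipy.optimize import least_squares
LO=np.array([-3.08,-.24,-1.43,0,-1.52,.17,-2.89]);HI=np.array([3.08,2.05,1.35,2.5,4.66,1.96,2.89])
CAD=[.516,-.1757,.7599]
def ik(P,M,q0):
    def f(q):
        p,m=fk(q);return np.r_[(p-P)*3,R.from_matrix(m.T@M).as_rotvec(),.003*(q-q0)]
    r=least_squares(f,np.clip(q0,LO+1e-3,HI-1e-3),bounds=(LO,HI));return r.x,np.linalg.norm(r.fun[:6])
def tool(z,y):
    z=z/np.linalg.norm(z);y=y-z*(y@z);y/=np.linalg.norm(y);return np.c_[np.cross(y,z),y,z]
def clipax(c=None):
    c=c or CAD;a=np.array([np.cos(c[2]),np.sin(c[2]),0]);u=np.array([0,0,1.])
    return np.cos(np.pi/6)*a+.5*u,-.5*a+np.cos(np.pi/6)*u   # clip y(up-slope), z
def go(P,s=None):  # slide units in tool axes to reach world point, as total
    s=s or robot.get_state();M=R.from_rotvec(s["orientation"]).as_matrix();d=M.T@(np.array(P)-s["eef_pos"])
    n=int(np.ceil(np.linalg.norm(d)/.05));print("rows",n,"each",d/.05/max(n,1),"total mm",d*1e3);return d
E
python3 - <<'E'
from h import *
cy,cz=clipax();q0=robot.get_state()["joint_positions"]
z=np.array([.43,.27,-.86])
for sg in(1,-1):
    M=tool(z,sg*cy);print("x",M[:,0])
    for k in(.082,0,-.082):
        H=pose2(CAD,[.01,k,.075])[0];G=H+.055*cz;P=G+.011*M[:,2]
        for j1 in(1,2):
            g=np.array([j1+.8,.5,0,1.5,0,1,(0 if sg<0 else 1)]);q,e=ik(P,M,g);print(k,P,q,"err %.4f"%e)
go([.42,-.12,.56])
E
```

```text
x [-0.6489  0.7559 -0.0871]
0.082 [ 0.4516 -0.1253  0.1132] [ 0.9387  0.5377  0.8699  2.3405  0.3534  0.17   -1.6179] err 0.0012
0.082 [ 0.4516 -0.1253  0.1132] [ 0.939   0.5375  0.8692  2.3406  0.3558  0.17   -1.6205] err 0.0011
0 [ 0.5081 -0.1848  0.1132] [ 0.8007  0.7843  1.2124  2.1564 -0.7922  0.4068 -0.4959] err 0.0000
0 [ 0.5081 -0.1848  0.1132] [ 0.811   0.7658  1.182   2.1545 -0.7329  0.3874 -0.556 ] err 0.0000
-0.082 [ 0.5645 -0.2442  0.1132] [ 0.8328  0.8688  1.1814  1.9437 -0.6836  0.5418 -0.6923] err 0.0000
-0.082 [ 0.5645 -0.2442  0.1132] [ 0.8471  0.8438  1.1386  1.9418 -0.6126  0.5186 -0.7593] err 0.0000
x [ 0.6489 -0.7559  0.0871]
0.082 [ 0.4516 -0.1253  0.1132] [ 1.6547  0.4183 -0.1682  2.3786  1.3368  0.5864  0.4605] err 0.0000
0.082 [ 0.4516 -0.1253  0.1132] [ 1.9753  0.4765 -0.6112  2.3822  1.3882  0.7951  0.3846] err 0.0000
0 [ 0.5081 -0.1848  0.1132] [ 1.5938  0.4899 -0.1247  2.1698  1.134   0.6291  0.6835] err 0.0000
0 [ 0.5081 -0.1848  0.1132] [ 1.8719  0.5364 -0.5196  2.1752  1.2588  0.8196  0.5613] err 0.0000
-0.082 [ 0.5645 -0.2442  0.1132] [ 1.577   0.5738 -0.1321  1.9536  0.9924  0.7113  0.8532] err 0.0000
-0.082 [ 0.5645 -0.2442  0.1132] [ 1.792   0.6106 -0.4551  1.9589  1.1461  0.8673  0.7239] err 0.0000
rows 9 each [ 0.7167 -0.5835 -0.1131] total mm [ 322.5139 -262.5967  -50.9018]
```

```bash

python3 -m inch '{"slide":[[0.72,-0.58,-0.11],[0.72,-0.58,-0.11],[0.72,-0.58,-0.11],[0.72,-0.58,-0.11],[0.72,-0.58,-0.11],[0.72,-0.58,-0.11],[0.72,-0.58,-0.11],[0.72,-0.58,-0.11]],"spin":[0,0,0,0,0,0,0,0],"fingers":[1,1,1,1,1,1,1,1]}' >/dev/null
python3 -c "
from h import *
s=st();go([.33,.36,.58])"
```

```text
t2.40 q [ 0.3748  0.0353 -0.1665  1.2917  0.1495  1.6932 -0.8769] p [ 0.4062 -0.1659  0.5687] z [ 0.087  -0.1636 -0.9827] x [0.8968 0.4424 0.0057] F [ 0.9057 -1.2682  0.3546] w 0.0856 g 0.0
rows 11 each [ 0.2989 -0.8993 -0.1886] total mm [ 164.3819 -494.6392 -103.7219]
```

```bash
cat > fit.py <<'E'
from h import *
import itertools,json
D=[([1.21548766,.50833281,-.23749467,1.5011302,.12569379,1.1488588,-.15480619],[.27762903,-.55942428,.23843262],R.from_rotvec([-3.05693645,-.717036165,.00068]).as_matrix()[:,[0,2]]),
([1.0096,.443,.1429,.6956,-.0686,1.964,.001],[.2708,-.5439,.5775],np.c_[[.8952,.4456,.0011],[.0197,-.0372,-.9991]]),
([.9642,.2878,.1865,.7113,-.0625,1.9635,-.0022],[.2429,-.4899,.6617],np.c_[[.8963,.4435,.0001],[.0807,-.1629,-.9833]]),
([.9405,.2308,.1817,1.0734,-.0422,1.6513,-.0053],[.2509,-.5068,.5643],np.c_[[.8964,.4433,.0003],[.0838,-.1687,-.9821]]),
([.3748,.0353,-.1665,1.2917,.1495,1.6932,-.8769],[.4062,-.1659,.5687],np.c_[[.8968,.4424,.0057],[.087,-.1636,-.9827]])]
def fk2(q,p,sg): return fk(np.array(q)*[sg[0],1,sg[1],1,sg[2],1,sg[3]],p)
best=[]
for sg in itertools.product([1,-1],repeat=4):
  for o1 in(0,1.57,3.14,-1.57):
   for o7 in(0,1.57,3.14,-1.57):
    f=lambda p:np.concatenate([np.r_[(fk2(q,p,sg)[0]-P),.3*(fk2(q,p,sg)[1][:,[0,2]]-X).ravel()] for q,P,X in D]+[np.array(p[6:])*.003])
    r=least_squares(f,[.3,.4,.4,.25,o1,o7,0,0,0],max_nfev=40);best.append((r.cost,sg,r.x,abs(r.fun).max()))
best.sort(key=lambda t:t[0])
for x in best[:3]:print(x)
E
python3 fit.py
```

```text
(np.float64(3.0057336105273916e-05), (-1, -1, -1, -1), array([ 0.2667,  0.5764,  0.3861,  0.3795, -0.042 ,  1.5293, -0.0047,
       -0.005 ,  0.0003]), np.float64(0.0031087304452698528))
(np.float64(3.005733610527393e-05), (-1, -1, -1, -1), array([ 0.2667,  0.5764,  0.3861,  0.3795, -0.042 ,  1.5293, -0.0047,
       -0.005 ,  0.0003]), np.float64(0.0031087303772900365))
(np.float64(3.005733610527399e-05), (-1, -1, -1, -1), array([ 0.2667,  0.5764,  0.3861,  0.3795, -0.042 ,  1.5293, -0.0047,
       -0.005 ,  0.0003]), np.float64(0.003108730294917872))
```

```bash
cat >> h.py <<'E'
_f=fk
SG=np.array([-1,1,-1,1,-1,1,-1]);K2=[.2667,.5764,.3861,.3795,-.042,1.5293,-.0047,-.005,.0003]
def fk(q): return _f(np.array(q)*SG,K2)
E
python3 - <<'E'
from h import *
cy,cz=clipax()
for a in (.56,):
  for sg in(1,-1):
    M=tool(np.array([.43,.27,-.86]),sg*cy);print("x",M[:,0])
    for k in(.082,0,-.082):
        H=pose2(CAD,[.01,k,.075])[0];P=H+.055*cz+.011*M[:,2]
        for g in([.3,.5,0,1.5,0,1,0],[.3,.5,.5,1.5,-.8,1,-1],[.3,.5,-.5,1.5,.8,1,1.5]):
            q,e=ik(P,M,np.array(g));print(k,q,"err %.4f"%e)
E
```

```text
x [-0.6489  0.7559 -0.0871]
0.082 [ 1.2004  0.5228 -0.8423  2.3632 -0.5212  0.17    1.7186] err 0.0004
0.082 [ 1.2005  0.5228 -0.8424  2.3631 -0.5207  0.17    1.7181] err 0.0005
0.082 [ 1.2     0.5225 -0.8415  2.3633 -0.5243  0.17    1.7218] err 0.0003
0 [ 1.2989  0.6931 -1.0172  2.1702  0.3683  0.3023  0.881 ] err 0.0000
0 [ 1.2997  0.694  -1.019   2.1702  0.3731  0.3029  0.8762] err 0.0000
0 [ 1.2506  0.649  -0.922   2.171   0.1067  0.2834  1.1419] err 0.0000
-0.082 [ 1.2454  0.7579 -0.9506  1.9665  0.2791  0.4315  1.0221] err 0.0000
-0.082 [ 1.2339  0.747  -0.9265  1.9666  0.2314  0.4265  1.0677] err 0.0000
-0.082 [ 1.1959  0.7156 -0.8508  1.9669  0.0817  0.417   1.211 ] err 0.0000
x [ 0.6489 -0.7559  0.0871]
0.082 [ 0.4562  0.4143  0.2176  2.3565 -1.2956  0.617  -0.5799] err 0.0000
0.082 [ 0.2735  0.4433  0.4755  2.3561 -1.3285  0.7349 -0.5283] err 0.0000
0.082 [ 1.4236  0.8642 -1.43    2.3906  1.3707  0.4758  2.89  ] err 0.0326
0 [ 0.5145  0.4909  0.1834  2.164  -1.1384  0.6635 -0.7517] err 0.0000
0 [ 0.3409  0.5192  0.4364  2.1632 -1.2138  0.7864 -0.674 ] err 0.0000
0 [ 1.395   0.9624 -1.43    2.2779  1.4398  0.5777  2.89  ] err 0.1078
-0.082 [ 0.5469  0.5759  0.1753  1.9612 -1.0156  0.7337 -0.8985] err 0.0000
-0.082 [ 0.3884  0.6042  0.4196  1.96   -1.1242  0.8559 -0.8049] err 0.0000
-0.082 [ 1.3642  1.04   -1.43    2.1659  1.5044  0.6573  2.89  ] err 0.1879
```

```bash

python3 -m inch '{"slide":[[0.3,-0.9,-0.19],[0.3,-0.9,-0.19],[0.3,-0.9,-0.19],[0.3,-0.9,-0.19],[0.3,-0.9,-0.19],[0.3,-0.9,-0.19],[0.3,-0.9,-0.19],[0.3,-0.9,-0.19]],"spin":[0,0,0,0,0,0,0,0],"fingers":[1,1,1,1,1,1,1,1]}' >/dev/null
python3 -c "
from h import *
s=st();go([.32,.34,.58])"
```

```text
t3.20 q [-0.1881  0.1142 -0.6963  1.1992  0.2537  1.9136 -1.92  ] p [0.3493 0.2177 0.5779] z [ 0.0843 -0.1569 -0.984 ] x [0.8976 0.4408 0.0066] F [ 1.1566 -0.8581 -0.1024] w 0.0853 g 0.0
rows 3 each [ 0.1843 -0.8024 -0.1579] total mm [  27.643  -120.3655  -23.6857]
```

```bash

python3 -m inch '{"slide":[[0.18,-0.8,-0.16],[0.18,-0.8,-0.16],[0.18,-0.8,-0.16],[0,0,-0.6],[0,0,-0.6],[0,0,-0.6],[0,0,-0.6],[0,0,-0.6]],"spin":[0,0,0,1,1,1,1,1],"fingers":[1,1,1,1,1,1,1,1]}' >/dev/null
python3 -c "
from h import *
s=st();cy,cz=clipax();print('z.cy',R.from_rotvec(s['orientation']).as_matrix()[:,2]@cy)"
```

```text
t4.00 q [-1.3116  0.2812  0.6606  1.043  -0.0068  1.9644 -1.9151] p [0.3426 0.316  0.5699] z [ 0.0311 -0.184  -0.9824] x [ 0.9495  0.3125 -0.0285] F [ 0.6467  0.8403 -0.3969] w 0.0855 g 0.0
z.cy -0.5814576557048516
```

```bash

python3 -m inch '{"slide":[[0,0,-0.6],[0,0,-0.6],[0,0,-0.6],[0,0,-0.6]],"spin":[1,1,1,1],"fingers":[1,1,1,1]}' >/dev/null
python3 -c "
from h import *
s=st();cy,cz=clipax();print('z.cy',R.from_rotvec(s['orientation']).as_matrix()[:,2]@cy)"
```

```text
t4.40 q [-1.5113  0.2646  0.9173  1.0023 -0.0437  1.9644 -2.2221] p [0.3318 0.3163 0.6069] z [ 0.1056 -0.1311 -0.9857] x [ 0.994  -0.0148  0.1085] F [-0.0073 -0.3754 -0.2309] w 0.0854 g 0.0
z.cy -0.5047504105489738
```

```bash

python3 -m inch '{"slide":[[0,0,-0.8],[0,0,-0.8],[0,0,-0.8],[0,0,-0.8],[0,0,-0.8]],"spin":[0,0,0,0,0],"fingers":[1,1,1,1,1]}' >/dev/null
python3 -c "
from h import *
s=st();cy,cz=clipax();print('z.cy',R.from_rotvec(s['orientation']).as_matrix()[:,2]@cy)"
```

```text
t4.90 q [-2.0756  0.2472  1.3435  0.8983 -0.1171  1.9644 -2.1536] p [0.2302 0.3802 0.6831] z [ 0.2454  0.0524 -0.968 ] x [0.9402 0.2306 0.2508] F [ 0.7676  2.4395 -0.4651] w 0.0855 g 0.0
z.cy -0.2987192879335506
```

```bash

python3 -m inch '{"slide":[[0.4,0,-0.8],[0.4,0,-0.8],[0.4,0,-0.8],[0.4,0,-0.8],[0.4,0,-0.8]],"spin":[0,0,0,0,0],"fingers":[1,1,1,1,1]}' >/dev/null
python3 -c "
from h import *
s=st();cy,cz=clipax();m=R.from_rotvec(s['orientation']).as_matrix();print('z.cy',m[:,2]@cy)"
```

```text
t5.40 q [-2.2248  0.1908  1.3455  0.6453 -0.1201  1.9644 -2.0866] p [0.1822 0.4149 0.7944] z [ 0.3363  0.3248 -0.884 ] x [0.8035 0.3906 0.4492] F [-0.254   0.5672  0.5971] w 0.0852 g 0.0
z.cy -0.03711371766278743
```

```bash

python3 - <<'E'
from h import *
s=robot.get_state();cy,cz=clipax();m=R.from_rotvec(s['orientation']).as_matrix()
for sg in(1,-1):
    M=tool(m[:,2],sg*cy);a=np.degrees(np.arctan2(M[:,0]@m[:,1],M[:,0]@m[:,0]));print(sg,"spin deg",a)
go([.40,.05,.58]);go([.412,-.274,.36],dict(eef_pos=np.array([.4,.05,.58]),orientation=s["orientation"]))
E
```

```text
1 spin deg -105.69489870246746
-1 spin deg 74.30510129753256
rows 10 each [-0.1276  0.8982  0.2885] total mm [-63.775  449.0824 144.2721]
rows 8 each [-0.5393  0.7837  0.2332] total mm [-215.7293  313.4996   93.2679]
```

```bash

python3 -m inch '{"slide":[[-0.13,0.9,0.29],[-0.13,0.9,0.29],[-0.13,0.9,0.29],[-0.13,0.9,0.29],[-0.13,0.9,0.29],[-0.13,0.9,0.29],[-0.13,0.9,0.29],[-0.13,0.9,0.29]],"spin":[0,0,0,0,0,0,0,0],"fingers":[1,1,1,1,1,1,1,1]}' >/dev/null
python3 -c "
from h import *
s=st();go([.412,-.274,.38])"
```

```text
t6.20 q [-1.6266 -0.2357  0.4226  1.1677  0.2709  1.7769 -2.1845] p [0.2637 0.2469 0.7059] z [ 0.2974  0.295  -0.908 ] x [0.8295 0.3912 0.3987] F [-0.634  -1.2697 -0.5544] w 0.0856 g 0.0
rows 13 each [-0.3241  0.8709  0.2866] total mm [-210.6578  566.0701  186.3095]
```

```bash
python3 -c "
from h import *
s=robot.get_state();go([.42,.10,.58]);go([.42,-.26,.38],dict(eef_pos=np.array([.42,.1,.58]),orientation=s['orientation']))"
```

```text
rows 5 each [0.0881 0.8726 0.4697] total mm [ 22.0237 218.1408 117.4293]
rows 9 each [-0.4902  0.7545  0.1675] total mm [-220.5696  339.5076   75.3898]
```

```bash

python3 -m inch '{"slide":[[0.09,0.87,0.47],[0.09,0.87,0.47],[0.09,0.87,0.47],[0.09,0.87,0.47],[0.09,0.87,0.47],[-0.49,0.75,0.17],[-0.49,0.75,0.17],[-0.49,0.75,0.17]],"spin":[0,0,0,0,0,0,0,0],"fingers":[1,1,1,1,1,1,1,1]}' >/dev/null
python3 -c "
from h import *
s=st();go([.42,-.26,.38])"
```

```text
t7.00 q [-0.7247 -0.2243  0.6693  1.6005 -0.1398  1.3926 -1.1352] p [0.3916 0.0104 0.5407] z [ 0.2997  0.2862 -0.9101] x [0.8254 0.4006 0.3977] F [ 0.7251  0.5609 -0.6472] w 0.0857 g 0.0
rows 7 each [-0.425   0.7645  0.2211] total mm [-148.7535  267.5793   77.3799]
```

```bash

python3 -m inch '{"slide":[[0.4,-0.12,-0.9],[0.4,-0.12,-0.9],[0.4,-0.12,-0.9],[0.4,-0.12,-0.9],[0.4,-0.12,-0.9],[0.4,-0.12,-0.9]],"spin":[0,0,0,0,0,0],"fingers":[1,1,1,1,1,1]}' >/dev/null
python3 -c "
from h import *
s=st();cy,cz=clipax();m=R.from_rotvec(s['orientation']).as_matrix();print('z.cy',m[:,2]@cy)"
```

```text
t7.60 q [-1.0466 -0.0702  1.0559  0.8663 -0.2344  1.9622 -1.1995] p [0.3812 0.0194 0.7577] z [ 0.3259  0.2678 -0.9067] x [0.8161 0.4043 0.4128] F [-1.1322  0.5593  0.046 ] w 0.0852 g 0.0
z.cy -0.08894723013592626
```

```bash

python3 -m inch '{"slide":[[0.4,-0.12,-0.9],[0.4,-0.12,-0.9]],"spin":[0,0],"fingers":[1,1]}' >/dev/null
python3 -c "
from h import *
s=st();cy,cz=clipax();m=R.from_rotvec(s['orientation']).as_matrix();print('z.cy',m[:,2]@cy)
P=s['eef_pos'];go([.42,-.2,.5]);go([.42,-.25,.36],dict(eef_pos=np.array([.42,-.2,.5]),orientation=s['orientation']))"
```

```text
t7.80 q [-1.388  -0.1025  1.2644  0.8026 -0.1566  1.9644 -1.284 ] p [0.3893 0.0268 0.7761] z [ 0.3545  0.2786 -0.8926] x [0.8031 0.3982 0.4432] F [-0.8533  0.9072 -0.389 ] w 0.0854 g 0.0
z.cy -0.05753797086088819
rows 8 each [-0.47    0.5893  0.4853] total mm [-187.9884  235.7057  194.1243]
rows 3 each [-0.5464  0.3684  0.7402] total mm [-81.9667  55.26   111.0306]
```

```bash

python3 -m inch '{"slide":[[-0.47,0.59,0.49],[-0.47,0.59,0.49],[-0.47,0.59,0.49],[-0.47,0.59,0.49],[-0.47,0.59,0.49],[-0.47,0.59,0.49],[-0.47,0.59,0.49],[-0.47,0.59,0.49]],"spin":[0,0,0,0,0,0,0,0],"fingers":[1,1,1,1,1,1,1,1]}' >/dev/null
python3 -c "
from h import *
s=st();cy,cz=clipax();m=R.from_rotvec(s['orientation']).as_matrix();print('z.cy',m[:,2]@cy)
M=tool(m[:,2],-cy);print('spin',np.degrees(np.arctan2(M[:,0]@m[:,1],M[:,0]@m[:,0])))
go([.42,-.25,.38])"
```

```text
t8.60 q [-0.9748 -0.2358  1.3427  1.5798 -0.1669  1.3666 -0.6795] p [ 0.4055 -0.1778  0.5046] z [ 0.3633  0.2644 -0.8934] x [0.7984 0.4059 0.4448] F [ 1.056  -0.0568  0.265 ] w 0.0851 g 0.0
z.cy -0.06087965208246987
spin 75.35994368508844
rows 3 each [-0.4877  0.5201  0.6502] total mm [-73.1489  78.0119  97.5246]
```

```bash

python3 -m inch '{"slide":[[-0.49,0.52,0.65],[-0.49,0.52,0.65],[-0.49,0.52,0.65],[0,0,0],[0,0,0],[0,0,0],[0,0,0],[0,0,0]],"spin":[0,0,0,1,1,1,1,1],"fingers":[1,1,1,1,1,1,1,1]}' >/dev/null
python3 -m inch '{"slide":[[0,0,0],[0,0,0],[0,0,0],[0,0,0],[0,0,0],[0,0,0],[0,0,0],[0,0,0]],"spin":[1,1,1,1,1,1,1,1],"fingers":[1,1,1,1,1,1,1,1]}' >/dev/null
python3 - <<'E'
from h import *
s=st();cy,cz=clipax();m=R.from_rotvec(s['orientation']).as_matrix();print('z.cy',m[:,2]@cy)
M=tool(m[:,2],-cy);print('spin',np.degrees(np.arctan2(M[:,0]@m[:,1],M[:,0]@m[:,0])))
s=robot.get_state();a=robot.read_camera("wrist")[:,:,::-1];np.save("w1.npy",[s["eef_pos"],s["orientation"]]);cv2.imwrite("w1f.png",a)
for k in(.082,0,-.082):print(proj("wrist",pose2(CAD,[[.01,k,.075],[-.0175,k,.1226],[-.0155,k,.26]]),s).ravel())
b=robot.read_camera("top")[:,:,::-1];cv2.imwrite("top2f.png",b)
o=np.zeros((600,800,3),np.uint8);o[:384,:512]=a;o[384:384+210,:400]=cv2.resize(b[150:255,160:360],(400,210),interpolation=cv2.INTER_CUBIC);cv2.imwrite("pics/w1.png",o)
E
```

```text
t10.20 q [-0.8262 -0.2355  1.3469  1.8703 -0.1913  1.0853 -1.6324] p [ 0.3762 -0.2079  0.3974] z [ 0.3973  0.2133 -0.8926] x [ 0.7442 -0.644   0.1773] F [-0.3014 -0.4289  0.7307] w 0.0855 g 0.0
z.cy -0.06967423608243278
spin 9.906558696229508
[260.44   180.7125 265.1941 187.3951 207.1534 198.7005]
[270.2035 123.6639 276.3523 123.4375 219.9195 109.319 ]
[280.6628  62.6023 288.4235  54.3864 233.9562   9.6372]
```

View pics/w1.png

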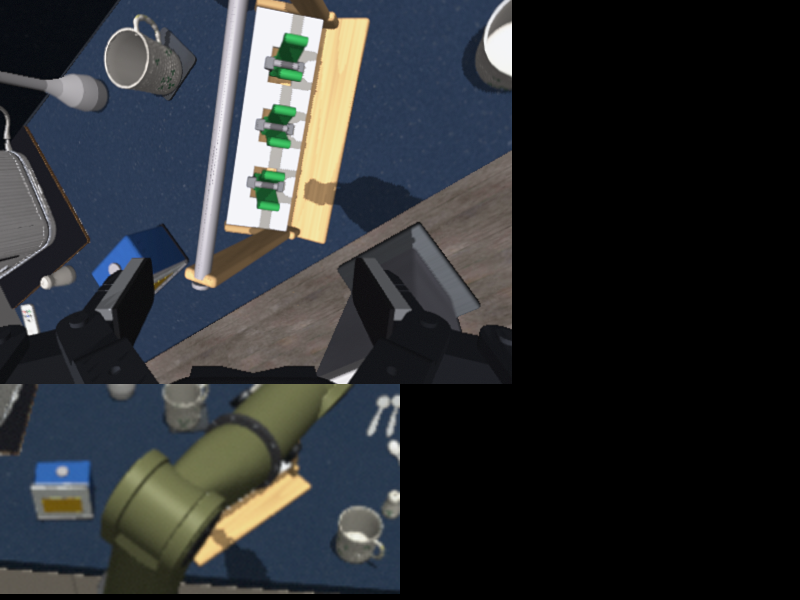

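The wrist view shows three green clips at about (285,57), (275,127) and (267,188). The grey hinge blocks lie along the slope, so the handles squeeze along the caddy's y axis. The bar is at u≈220 on the far side. The tool therefore needs to be turned another 90°, keeping the camera on the robot's side. I'll check IK for that and refine the caddy pose.

```bash

python3 - <<'E'
from h import *
e,o=np.load("w1.npy");s=dict(eef_pos=e,orientation=o)
# refine: hinge blocks centres + bar end(+y) in wrist view
S=lambda u,v:(170+u/3,125+v/3);T=lambda u,v:(150+(u-363)/1.9,140+v/1.9)
obs=[((.01,.082,.075),(267,184.5)),((.01,0,.075),(275,126.5)),((.01,-.082,.075),(284.5,64))]
o2=[("side",(-.075,-.165,0),S(288,455)),("side",(-.0155,.155,.26),S(158,151)),("top",(-.075,.165,0),T(570,188)),("top",(-.075,-.165,0),T(677,119))]
f=lambda c:np.concatenate([(proj("wrist",pose2(c,P),s)-uv).ravel() for P,uv in obs]+[.3*(proj(n,pose2(c,P))-uv).ravel() for n,P,uv in o2])
r=least_squares(f,CAD);print(r.x,r.fun);c=list(r.x)
cy_,cz=clipax(c);y=np.array([-np.sin(c[2]),np.cos(c[2]),0])
q0=robot.get_state()["joint_positions"];m=R.from_rotvec(o).as_matrix()
for sg in(1,-1):
    M=tool(m[:,2],sg*y);print("x",M[:,0],'spin',np.degrees(np.arctan2(M[:,0]@m[:,1],M[:,0]@m[:,0])), "roll", m[:,2]@y)
    for k in(.082,0,-.082):
        P=pose2(c,[.01,k,.075])[0]+.055*cz+.011*M[:,2]
        for g in(q0,[.3,.5,.0,2,0,.6,1.5],[.3,.5,.5,2,0,.6,-1.5]):
            q,er=ik(P,M,np.array(g));print(k,P,q,"err %.4f"%er)
E
```

```text
[ 0.5086 -0.1798  0.7883] [-0.2259 -0.6765  0.2709 -0.2728 -0.1458  0.7999 -0.331   0.3813 -0.7654
  0.3076  0.4255  0.8728  0.0784 -0.2158]
x [-0.6348 -0.6385 -0.4351] spin 97.9488496367834 roll -0.13136870227769298
0.082 [ 0.4425 -0.1321  0.1128] [-0.1677  0.6293  1.1573  2.3571 -1.3489  1.0742 -2.0035] err 0.0000
0.082 [ 0.4425 -0.1321  0.1128] [ 1.2686  0.5468 -0.9989  2.3653  0.4453  0.1826  2.3129] err 0.0000
0.082 [ 0.4425 -0.1321  0.1128] [ 0.2639  0.4018  0.4264  2.358  -1.2658  0.6251 -2.1694] err 0.0000
0 [ 0.5006 -0.1899  0.1128] [-0.0625  0.6858  1.0628  2.166  -1.3186  1.1049 -2.121 ] err 0.0000
0 [ 0.5006 -0.1899  0.1128] [ 1.2371  0.6274 -0.9475  2.1743  0.363   0.3103  2.4592] err 0.0000
0 [ 0.5006 -0.1899  0.1128] [ 0.3333  0.4831  0.3891  2.168  -1.1379  0.6839 -2.3147] err 0.0000
-0.082 [ 0.5588 -0.2477  0.1128] [ 0.0355  0.7488  0.985   1.9644 -1.2863  1.1411 -2.2408] err 0.0000
-0.082 [ 0.5588 -0.2477  0.1128] [ 1.1818  0.6988 -0.8783  1.9727  0.2864  0.4329  2.5879] err 0.0000
-0.082 [ 0.5588 -0.2477  0.1128] [ 0.3832  0.5708  0.3694  1.9672 -1.0369  0.7573 -2.
[... 290 characters left out ...]
00
0.082 [ 0.4425 -0.1321  0.1128] [ 1.1622  0.4791 -0.8211  2.3655 -0.2411  0.17   -0.1316] err 0.0005
0 [ 0.5006 -0.1899  0.1128] [ 0.0887  0.5663  0.7699  2.1667 -1.2485  0.8905  0.9434] err 0.0001
0 [ 0.5006 -0.1899  0.1128] [ 0.5404  0.4585  0.0941  2.1693 -1.0232  0.5553  0.7087] err 0.0000
0 [ 0.5006 -0.1899  0.1128] [ 1.2013  0.6004 -0.8816  2.1748  0.2042  0.2961 -0.5237] err 0.0000
-0.082 [ 0.5588 -0.2477  0.1128] [ 0.217   0.624   0.6374  1.9659 -1.1538  0.9011  0.7971] err 0.0001
-0.082 [ 0.5588 -0.2477  0.1128] [ 0.5518  0.5476  0.1148  1.9686 -0.9019  0.6427  0.5756] err 0.0000
-0.082 [ 0.5588 -0.2477  0.1128] [ 1.1253  0.6601 -0.7728  1.9732  0.095   0.418  -0.3702] err 0.0000
```

```bash
sed -i 's/^CAD=.*/CAD=[.5086,-.1798,.7883]/' h.py; python3 -c "
from h import *
go([.41,-.25,.28])"
```

```text
rows 3 each [0.2127 0.4088 0.7246] total mm [ 31.9021  61.3218 108.6863]
```

```bash

python3 -m inch '{"slide":[[0.21,0.41,0.72],[0.21,0.41,0.72],[0.21,0.41,0.72],[0,0,0],[0,0,0],[0,0,0],[0,0,0],[0,0,0]],"spin":[0,0,0,1,1,1,1,1],"fingers":[1,1,1,1,1,1,1,1]}' >/dev/null
python3 -m inch '{"slide":[[0,0,0],[0,0,0],[0,0,0],[0,0,0],[0,0,0],[0,0,0],[0,0,0],[0,0,0]],"spin":[1,1,1,1,1,1,1,1],"fingers":[1,1,1,1,1,1,1,1]}' >/dev/null
cat >> h.py <<'E'
def info(slot=0):
    s=st();cy,cz=clipax();y=np.array([-np.sin(CAD[2]),np.cos(CAD[2]),0]);m=R.from_rotvec(s['orientation']).as_matrix()
    M=tool(m[:,2],y);print('spin %.1f misal %.3f pitch %.3f'%(np.degrees(np.arctan2(M[:,0]@m[:,1],M[:,0]@m[:,0])),m[:,2]@y,m[:,2]@cy))
    G=pose2(CAD,[.01,slot*.082,.075])[0]+.055*cz;print("grip from grasp point, tool axes mm",m.T@(G-s['eef_pos']+.011*m[:,2])*1e3);return s,m,G
E
python3 -c "
from h import *
info()"
```

```text
t11.90 q [-0.816  -0.2368  1.3467  2.1046 -0.1867  0.8052 -2.7224] p [ 0.3639 -0.1981  0.316 ] z [ 0.4225  0.1567 -0.8927] x [-0.1902 -0.9477 -0.2563] F [0.1401 0.4153 0.1273] w 0.0852 g 0.0
spin 32.9 misal -0.189 pitch -0.092
grip from grasp point, tool axes mm [ 18.822  -44.0016 240.518 ]
```

```bash
python3 -c "
from h import *
print('mug',onz('top',[[150+(722-363)/1.9,140+160/1.9]],.05))
go([.42,-.38,.40])"
```

```text
mug [[ 0.4245 -0.4458  0.05  ]]
rows 5 each [ 0.5608 -0.5257 -0.319 ] total mm [ 140.1937 -131.4294  -79.7383]
```

```bash

python3 -m inch '{"slide":[[0.56,-0.53,-0.32],[0.56,-0.53,-0.32],[0.56,-0.53,-0.32],[0.56,-0.53,-0.32],[0.56,-0.53,-0.32]],"spin":[0,0,0,0,0],"fingers":[1,1,1,1,1]}' >/dev/null
python3 -c "
from h import *
info(-1)"
```

```text
t12.40 q [-0.6999 -0.2368  1.3468  1.7548 -0.1341  1.1124 -2.6907] p [ 0.36   -0.2981  0.4417] z [ 0.4572  0.0725 -0.8864] x [-0.2187 -0.9569 -0.1911] F [ 0.7108 -0.0311 -1.1121] w 0.0856 g 0.0
spin 32.7 misal -0.273 pitch -0.120
grip from grasp point, tool axes mm [-27.6042 -19.5698 386.2194]
```

```bash
cat > sim.py <<'E'
from h import *
VM=.7*np.array([2.39,2.39,3.14,3.14,3.14,3.14,3.14])*.1
def row(q,sl,sp,wp=3,wr=1,reg=.01):
    p,m=fk(q);d=np.array(sl)*.05;n=np.linalg.norm(d);d=d*min(1,.05/max(n,1e-9))
    P=p+m@d;M=m@R.from_euler('z',np.radians(5*sp)).as_matrix()
    def f(x):
        a,b=fk(x);return np.r_[(a-P)*wp,R.from_matrix(b.T@M).as_rotvec()*wr,reg*(x-q)]
    x=least_squares(f,np.clip(q,LO+1e-4,HI-1e-4),bounds=(LO,HI)).x
    dq=x-q;return q+dq*min(1,(VM/np.maximum(abs(dq),1e-9)).min())
def run(q,rows,**k):
    q=np.array(q,float)
    for sl,sp in rows:q=row(q,sl,sp,**k)
    return q
def rep(q):
    p,m=fk(q);print(q,"p",p,"z",m[:,2],"x",m[:,0]);return m
E
python3 - <<'E'
from sim import *
T=[("A",[-.816,-.2368,1.3467,2.1046,-.1867,.8052,-2.7224],[([.56,-.53,-.32],0)]*5),
("B",[-.7247,-.2243,.6693,1.6005,-.1398,1.3926,-1.1352],[([.4,-.12,-.9],0)]*6),
("C",[-1.388,-.1025,1.2644,.8026,-.1566,1.9644,-1.284],[([-.47,.59,.49],0)]*8),
("D",[-.1881,.1142,-.6963,1.1992,.2537,1.9136,-1.92],[([.18,-.8,-.16],0)]*3+[([0,0,-.6],1)]*5)]
for n,q,r in T:
    print(n);rep(q);
    for k in(dict(reg=.01),dict(reg=.1),dict(wp=10,reg=.01)):rep(run(q,r,**k))
E
```

```text
A
[-0.816, -0.2368, 1.3467, 2.1046, -0.1867, 0.8052, -2.7224] p [ 0.3736 -0.1912  0.3183] z [ 0.4288  0.1388 -0.8927] x [-0.1934 -0.9511 -0.2407]
[-0.7188 -0.24    1.35    1.7929 -0.09    0.981  -2.7258] p [ 0.3861 -0.3196  0.4388] z [ 0.4971 -0.0304 -0.8671] x [-0.2594 -0.9589 -0.1151]
[-0.7171 -0.24    1.35    1.7975 -0.093   0.975  -2.7224] p [ 0.3864 -0.3195  0.4376] z [ 0.4993 -0.0306 -0.8659] x [-0.2593 -0.9588 -0.1156]
[-0.739  -0.24    1.35    1.8537 -0.0035  0.7915 -2.7955] p [ 0.4077 -0.3557  0.431 ] z [ 0.5377 -0.1552 -0.8287] x [-0.3137 -0.9492 -0.0258]
B
[-0.7247, -0.2243, 0.6693, 1.6005, -0.1398, 1.3926, -1.1352] p [0.3951 0.0235 0.5433] z [ 0.3115  0.2734 -0.9101] x [0.8224 0.4022 0.4023]
[-1.0007 -0.081   0.9792  0.8686 -0.2209  1.9588 -1.2146] p [0.3772 0.0354 0.7632] z [ 0.3413  0.2577 -0.9039] x [0.8076 0.4117 0.4223]
[-0.8699 -0.0749  0.8915  0.7731 -0.2709  1.96   -1.2375] p [0.3811 0.0376 0.8063] z [ 0.4326  0.2718 -0.8597] x [0.7773 0.3707 0.5083]
[-1.0004 -0.0828  0.974   0.8562 -0.2173  1.959  -1.2173] p [0.3775 0.0352 0.7685] z [ 0.353   0.2568 -0.8997] x [0
[... 425 characters left out ...]
3994 0.4351]
[-0.9577 -0.24    1.35    1.5941 -0.1498  1.2997 -0.6675] p [ 0.42   -0.1936  0.5064] z [ 0.4187  0.2034 -0.885 ] x [0.7916 0.3958 0.4655]
D
[-0.1881, 0.1142, -0.6963, 1.1992, 0.2537, 1.9136, -1.92] p [0.3431 0.2151 0.5789] z [ 0.0777 -0.1603 -0.984 ] x [ 0.8981  0.4397 -0.0007]
[-1.3786  0.2313  0.6925  1.0238  0.0217  1.9598 -1.9681] p [0.3297 0.3065 0.5963] z [ 0.0846 -0.1446 -0.9859] x [0.956  0.2906 0.0394]
[-0.8483  0.1069 -0.2216  0.9367  0.2039  1.96   -2.5044] p [0.2933 0.3312 0.6685] z [ 0.2082  0.0264 -0.9777] x [0.9771 0.0394 0.2091]
[-1.3902  0.2225  0.6974  0.9992  0.0262  1.9597 -1.9618] p [0.3312 0.3092 0.6088] z [ 0.1106 -0.1239 -0.9861] x [0.9503 0.3039 0.0684]
```

```bash
cat > srch.py <<'E'
import sim
from sim import *
import h,multiprocessing as mp,sys,time
DAT=[([.5083],0)]
D=[([1.2155,.5083,-.2375,1.5011,.1257,1.1489,-.1548],[.2776,-.5594,.2384],[.8962,.4441,0],[-.0007,-.002,-1]),
([1.0096,.443,.1429,.6956,-.0686,1.964,.001],[.2708,-.5439,.5775],[.8952,.4456,.0011],[.0197,-.0372,-.9991]),
([.9642,.2878,.1865,.7113,-.0625,1.9635,-.0022],[.2429,-.4899,.6617],[.8963,.4435,.0001],[.0807,-.1629,-.9833]),
([.3748,.0353,-.1665,1.2917,.1495,1.6932,-.8769],[.4062,-.1659,.5687],[.8968,.4424,.0057],[.087,-.1636,-.9827]),
([-.1881,.1142,-.6963,1.1992,.2537,1.9136,-1.92],[.3493,.2177,.5779],[.8976,.4408,.0066],[.0843,-.1569,-.984]),
([-2.0756,.2472,1.3435,.8983,-.1171,1.9644,-2.1536],[.2302,.3802,.6831],[.9402,.2306,.2508],[.2454,.0524,-.968]),
([-2.2248,.1908,1.3455,.6453,-.1201,1.9644,-2.0866],[.1822,.4149,.7944],[.8035,.3906,.4492],[.3363,.3248,-.884]),
([-.7247,-.2243,.6693,1.6005,-.1398,1.3926,-1.1352],[.3916,.0104,.5407],[.8254,.4006,.3977],[.2997,.2862,-.9101]),
([-.9748,-.2358,1.3427,1.5798,-.1669,1.3666,-.6795],[.4055,-.1778,.5046],[.7984,.4059,.4448],[.3633,.2644,-.8934]),
([-.816,-.2368,1.3467,2.1046,-.1867,.8052,-2.7224],[.3639,-.1981,.316],[-.1902,-.9477,-.2563],[.4225,.1567,-.8927]),
([-.6999,-.2368,1.3468,1.7548,-.1341,1.1124,-2.6907],[.36,-.2981,.4417],[-.2187,-.9569,-.1911],[.4572,.0725,-.8864])]
def g(p):
    o=[]
    for q,P,x,z in D:
        a,m=h._f((np.array(q)+np.r_[0,p[9:14],0])*SG,p[:9]);o+=[a-P,.3*(m[:,0]-x),.3*(m[:,2]-z)]
    return np.concatenate(o+[p[6:]*.003])
if __name__=="__main__":
    r=least_squares(g,np.r_[h.K2,np.zeros(5)]);print(repr(r.x),abs(r.fun).max())
    np.save("kp.npy",r.x)
E
python3 srch.py; nproc
```

```text
array([ 0.2454,  0.5772,  0.3852,  0.3567, -0.0265,  1.5225, -0.0038,
       -0.0008, -0.0055, -0.0056,  0.0242,  0.0004, -0.0065,  0.0055]) 0.005474232344778229
4
```

```bash
cat >> h.py <<'E'
import os
if os.path.exists("kp.npy"):
    _K=np.load("kp.npy")
    def fk(q): return _f((np.array(q)+np.r_[0,_K[9:14],0])*SG,_K[:9])
E
cat > rs.py <<'E'
from sim import *
import multiprocessing as mp,time
cy,cz=clipax();Y=np.array([-np.sin(CAD[2]),np.cos(CAD[2]),0])
def seg(q,W,sp=0,wp=2):  # straight to waypoint W in tool axes of start
    p,m=fk(q);d=m.T@(W-p);n=max(1,int(np.ceil(np.linalg.norm(d)/.05)));u=np.round(d/.05/n,2);tr=[]
    for _ in range(n):q=row(q,u,sp,wp=wp);tr.append(fk(q)[0])
    return q,u,n,np.array(tr)
def ok(tr): return (tr[:,2]>.3).all() and not ((tr[:,0]>.47)&(tr[:,2]>.42)).any() and (np.hypot(tr[:,0],tr[:,1])>.25).all()
def work(a):
    q0,seed,T,zt,Yv,PG=a;rng=np.random.default_rng(seed);best=(9,);t=time.time()
    while time.time()-t<T:
        q=np.array(q0);W=[];n=0;good=True
        for k in range(rng.integers(1,4)):
            w=np.round(rng.uniform([.1,-.55,.35],[.47,.5,.85]),2)
            if np.hypot(*w[:2])<.3:continue
            q,u,m,tr=seg(q,w);W.append(w);n+=m
            if not ok(tr) or n>45:good=False;break
        if not good or not W:continue
        q,u,m,tr=seg(q,np.array(PG));n+=m
        if not ok(tr):continue
        p,M=fk(q);dz=M[:,2]-zt
        c=abs(dz@Yv)*2+abs(dz-(dz@Yv)*Yv).sum()*.5+.002*n+2*np.linalg.norm(p-PG)+.2*max(0,abs(q[6])-2.4)+.5*(q[1]<-.2)
        if c<best[0]:best=(c,W,n,q,M[:,2],p)
    return best
def search(q0,zt,Yv,PG,T=100):
    with mp.Pool(4) as po:r=po.map(work,[(q0,i,T,zt,Yv,PG) for i in range(4)])
    r.sort(key=lambda t:t[0])
    for x in r:print("c %.3f"%x[0],[list(w) for w in x[1]],x[2],x[3],"z",x[4],"p",x[5])
if __name__=="__main__":
    q0=robot.get_state()["joint_positions"]
    search(q0,-cz,Y,np.array([.42,-.25,.32]))
E
time python3 rs.py
```

```text
c 0.071 [[np.float64(0.38), np.float64(0.41), np.float64(0.59)], [np.float64(0.42), np.float64(0.19), np.float64(0.5)]] 27 [ 1.2476  0.268  -0.499   1.8188 -0.447   1.1447 -2.1741] z [ 0.3541  0.3617 -0.8624] p [ 0.4203 -0.2498  0.3184]
c 0.080 [[np.float64(0.39), np.float64(0.48), np.float64(0.53)]] 26 [ 1.2952  0.2728 -0.5584  1.8246 -0.4493  1.1332 -2.194 ] z [ 0.3666  0.368  -0.8545] p [ 0.4226 -0.2472  0.32  ]
c 0.093 [[np.float64(0.33), np.float64(0.31), np.float64(0.82)], [np.float64(0.16), np.float64(0.31), np.float64(0.74)]] 34 [ 0.7365  0.2473  0.1508  1.8025 -0.5735  1.2436 -1.865 ] z [ 0.3426  0.3506 -0.8716] p [ 0.4207 -0.253   0.321 ]
c 0.094 [[np.float64(0.15), np.float64(0.4), np.float64(0.67)], [np.float64(0.35), np.float64(0.25), np.float64(0.78)]] 33 [ 1.3212  0.2734 -0.6113  1.8075 -0.3972  1.1407 -2.1921] z [ 0.3412  0.3531 -0.8712] p [ 0.4195 -0.2493  0.3225]
real	1m41.132s
user	6m39.568s
sys	0m0.131s
```

```bash
python3 - <<'E'
from rs import *
q=robot.get_state()["joint_positions"]
for w in([.38,.41,.59],[.42,.19,.5],[.42,-.25,.32]):
    q,u,n,tr=seg(q,np.array(w));print(u,n);rep(q)
E
```

```text
[-0.95  0.16 -0.1 ] 15
[ 1.1909 -0.24   -0.8377  1.5345 -0.6199  1.52   -2.89  ] p [0.4348 0.1023 0.5726] z [ 0.3703  0.3146 -0.874 ] x [ 0.0193 -0.9433 -0.3314]
[-0.39  0.33  0.57] 3
[ 1.0118 -0.24   -0.8578  1.7581 -0.6409  1.2787 -2.89  ] p [0.4319 0.1631 0.4911] z [ 0.3542  0.3617 -0.8624] x [ 0.0717 -0.9299 -0.3607]
[ 0.99  0.1  -0.01] 9
[ 1.2476  0.268  -0.499   1.8188 -0.447   1.1447 -2.1741] p [ 0.4203 -0.2498  0.3184] z [ 0.3541  0.3617 -0.8624] x [ 0.0716 -0.93   -0.3606]
```

```bash

python3 -m inch '{"slide":[[-0.95,0.16,-0.1],[-0.95,0.16,-0.1],[-0.95,0.16,-0.1],[-0.95,0.16,-0.1],[-0.95,0.16,-0.1],[-0.95,0.16,-0.1],[-0.95,0.16,-0.1],[-0.95,0.16,-0.1]],"spin":[0,0,0,0,0,0,0,0],"fingers":[1,1,1,1,1,1,1,1]}' >/dev/null
python3 - <<'E'
from rs import *
info();q=[-0.6999,-.2368,1.3468,1.7548,-.1341,1.1124,-2.6907]
rep(run(q,[([-.95,.16,-.1],0)]*8,wp=2))
E
```

```text
t13.20 q [ 0.6419 -0.2371 -0.1783  1.791  -0.3529  1.2031 -2.8783] p [ 0.3822 -0.0816  0.5012] z [ 0.4602  0.0876 -0.8835] x [-0.2084 -0.9566 -0.2034] F [-0.2804  0.1617  0.9734] w 0.0853 g 0.0
spin 33.1 misal -0.265 pitch -0.107
grip from grasp point, tool axes mm [159.0384  30.588  388.2849]
[ 0.6291 -0.24   -0.1671  1.782  -0.3505  1.2406 -2.8872] p [ 0.3851 -0.0737  0.5022] z [ 0.4502  0.0899 -0.8884] x [-0.2099 -0.9564 -0.2031]
```

```bash

python3 -m inch '{"slide":[[-0.95,0.16,-0.1],[-0.95,0.16,-0.1],[-0.95,0.16,-0.1],[-0.95,0.16,-0.1],[-0.95,0.16,-0.1],[-0.95,0.16,-0.1],[-0.95,0.16,-0.1]],"spin":[0,0,0,0,0,0,0],"fingers":[1,1,1,1,1,1,1]}' >/dev/null
python3 - <<'E'
from rs import *
info();q=robot.get_state()["joint_positions"]
for w in([.42,.19,.5],[.42,-.25,.32]):
    q,u,n,tr=seg(q,np.array(w));print(u,n);rep(q)
E
```

```text
t13.90 q [ 1.2923 -0.2366 -0.9255  1.5585 -0.5982  1.4174 -2.8841] p [0.4481 0.0758 0.5609] z [ 0.4067  0.2683 -0.8733] x [-0.0271 -0.952  -0.305 ] F [ 0.1364 -0.9346  0.1759] w 0.0854 g 0.0
spin 40.9 misal -0.099 pitch -0.024
grip from grasp point, tool axes mm [387.5522  82.8975 341.3971]
[-0.61  0.55  0.4 ] 3
[ 0.9468 -0.24   -0.7953  1.7871 -0.6179  1.2085 -2.89  ] p [0.4402 0.1468 0.4872] z [ 0.4002  0.3303 -0.8548] x [ 0.0568 -0.9399 -0.3366]
[0.95 0.11 0.01] 9
[ 1.1971  0.2299 -0.4068  1.8618 -0.5139  1.1062 -2.1109] p [ 0.4211 -0.2492  0.3199] z [ 0.4001  0.3302 -0.8549] x [ 0.0567 -0.94   -0.3366]
```

```bash

python3 -m inch '{"slide":[[-0.61,0.55,0.4],[-0.61,0.55,0.4],[-0.61,0.55,0.4],[-0.61,0.55,0.4]],"spin":[0,0,0,0],"fingers":[1,1,1,1]}' >/dev/null
python3 - <<'E'
from rs import *
s,m,G=info();q=s["joint_positions"]
for w in([.42,-.25,.32],):
    q,u,n,tr=seg(q,np.array(w));print(u,n);rep(q)
    q=run(q,[([0,0,0],1)]*9,wp=2);rep(q)
go([.42,-.25,.32])
E
```

```text
t14.30 q [ 0.9366 -0.2364 -0.837   1.8532 -0.6409  1.1306 -2.8841] p [0.4217 0.1619 0.463 ] z [ 0.3774  0.358  -0.8541] x [ 0.0636 -0.9301 -0.3617] F [0.3758 1.3017 0.1502] w 0.0852 g 0.0
spin 44.5 misal -0.015 pitch 0.023
grip from grasp point, tool axes mm [457.2484  29.2049 203.0723]
[ 0.97  0.09 -0.07] 9
[ 1.21    0.2404 -0.4115  1.8553 -0.5141  1.1213 -2.1001] p [ 0.4187 -0.2513  0.3192] z [ 0.3975  0.3445 -0.8505] x [ 0.0642 -0.935  -0.3487]
[ 1.1174  0.2331 -0.2929  1.8551 -0.5412  1.1385 -2.8536] p [ 0.4187 -0.2514  0.3191] z [ 0.3976  0.3445 -0.8504] x [-0.6018 -0.6018 -0.5251]
rows 9 each [ 0.9661  0.047  -0.0577] total mm [434.7561  21.1465 -25.9621]
```

```bash

python3 -m inch '{"slide":[[0.97,0.05,-0.06],[0.97,0.05,-0.06],[0.97,0.05,-0.06],[0.97,0.05,-0.06],[0.97,0.05,-0.06],[0.97,0.05,-0.06],[0.97,0.05,-0.06],[0.97,0.05,-0.06]],"spin":[0,0,0,0,0,0,0,0],"fingers":[1,1,1,1,1,1,1,1]}' >/dev/null
python3 -c "
from h import *
info();go([.42,-.25,.32])"
```

```text
t15.10 q [ 1.1486  0.1873 -0.4078  1.8755 -0.5284  1.1138 -2.1622] p [ 0.4168 -0.2107  0.335 ] z [ 0.3779  0.3547 -0.8552] x [ 0.0616 -0.9313 -0.359 ] F [ 1.0248 -0.148   0.7474] w 0.0854 g 0.0
spin 44.5 misal -0.018 pitch 0.021
grip from grasp point, tool axes mm [ 63.9349   7.5016 229.189 ]
rows 1 each [ 0.8441 -0.0123  0.0016] total mm [42.2055 -0.6141  0.0793]
```

```bash

python3 -m inch '{"slide":[[0.4,0,0],[0,0,0],[0,0,0],[0,0,0],[0,0,0],[0,0,0],[0,0,0],[0,0,0]],"spin":[1,1,1,1,1,1,1,1],"fingers":[1,1,1,1,1,1,1,1]}' >/dev/null
python3 -m inch '{"slide":[[0,0,0]],"spin":[0.9],"fingers":[1]}' >/dev/null
python3 -c "
from h import *
info();
s=robot.get_state();a=robot.read_camera('wrist')[:,:,::-1];np.save('w2.npy',[s['eef_pos'],s['orientation']]);cv2.imwrite('pics/w2.png',a)
for k in(.082,0,-.082):print(proj('wrist',pose2(CAD,[[.01,k,.075],[-.0175,k,.1226],[-.0155,k,.26]]),s).ravel())
"
```

```text
t16.00 q [ 1.0359  0.2076 -0.2475  1.8597 -0.5515  1.1317 -2.8874] p [ 0.4181 -0.2276  0.3283] z [ 0.3777  0.3549 -0.8552] x [-0.6062 -0.6034 -0.5181] F [-0.7227 -0.8539 -0.3876] w 0.0854 g 0.0
spin -0.3 misal -0.018 pitch 0.021
grip from grasp point, tool axes mm [ 37.8467 -26.8458 229.0076]
[301.06   121.5633 307.2584 128.0138 323.4641 243.8694]
[230.7386 121.74   226.4321 128.1868 214.865  243.3116]
[160.8156 121.7468 146.0928 128.1556 106.9585 243.0234]
```

View pics/w2.png

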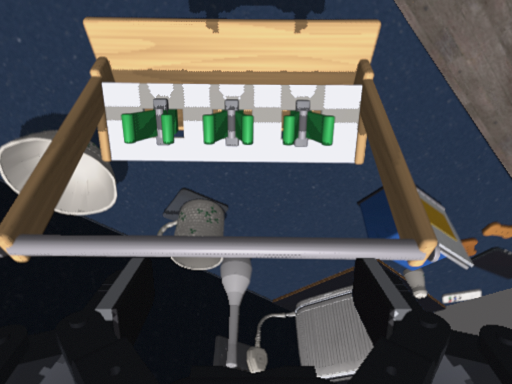

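The three clips are well aligned, with hinges at (161,121), (232,121) and (302,121), within 1–2 px of prediction. I'll approach the middle one at about 68 mm opening so the finger backs clear its neighbours.

```bash
python3 - <<'E'
from rs import *
q=robot.get_state()["joint_positions"]
q=run(q,[([.25,-.175,.88],0)]*3,wp=2);rep(q);q=run(q,[([0,0,1],0)]*2,wp=2);rep(q)
E
```

```text
[ 0.9621  0.4042 -0.2865  1.9949 -0.6307  0.7945 -2.7719] p [ 0.4776 -0.2299  0.1956] z [ 0.3954  0.3365 -0.8546] x [-0.6014 -0.6084 -0.5178]
[ 0.8931  0.5534 -0.358   2.0709 -0.7397  0.5392 -2.6938] p [ 0.5172 -0.1963  0.1101] z [ 0.3954  0.3365 -0.8547] x [-0.6015 -0.6084 -0.5178]
```

```bash

python3 -m inch '{"slide":[[0.25,-0.17,0.88],[0.25,-0.17,0.88],[0.25,-0.17,0.88],[0,0,0.4]],"spin":[0,0,0,0],"fingers":[0.8,0.8,0.8,0.8]}' 25 >/dev/null
python3 -c "
from h import *
info()
s=robot.get_state();a=robot.read_camera('wrist')[:,:,::-1];cv2.imwrite('pics/w3.png',a)"
```

```text
t16.45 q [ 0.955   0.433  -0.3086  2.0314 -0.6457  0.7279 -2.7573] p [ 0.4702 -0.2133  0.1747] z [ 0.3752  0.3576 -0.8552] x [-0.6057 -0.6038 -0.5182] F [ 0.1244  0.5486 -0.2361] w 0.0681 g 0.0
spin -0.2 misal -0.014 pitch 0.021
grip from grasp point, tool axes mm [-1.5271 -2.707  72.8872]
```

View pics/w3.png

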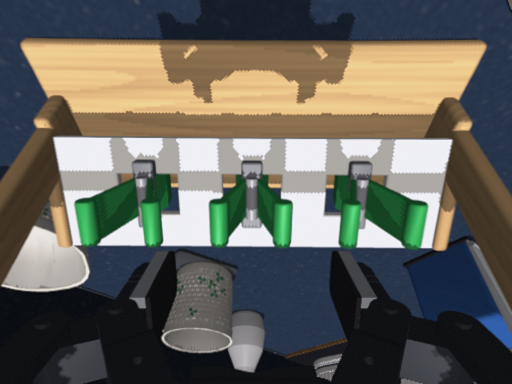

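The middle clip's handles are at u=219 and 283, centred between the fingers at 160 and 345. I'll descend 76 mm and squeeze to 40 mm.

```bash

python3 -m inch '{"slide":[[-0.02,-0.02,0.76],[-0.02,-0.02,0.76],[0,0,0]],"spin":[0,0,0],"fingers":[0.8,0.8,0.8]}' 25
python3 -m inch '{"slide":[[0,0,0],[0,0,0],[0,0,0],[0,0,0]],"spin":[0,0,0,0],"fingers":[0.47,0.47,0.47,0.47]}' 25
python3 -c "
from h import *
info()"
```

```text
time_s: 16.8
eef_pos: [0.5014, -0.1837, 0.1117]
orientation: [-0.999, 2.422, 0.27]
ft_force: [-0.1, 0.3, -0.2]
gripper_width: 0.0684
grasp_force: 0.0
time_s: 17.2
eef_pos: [0.5006, -0.1881, 0.115]
orientation: [-0.992, 2.426, 0.258]
ft_force: [-1.7, -3.6, 7.2]
gripper_width: 0.0404
grasp_force: 5.3
t17.20 q [ 0.9023  0.539  -0.3635  2.0853 -0.7252  0.5355 -2.7084] p [ 0.5006 -0.1881  0.115 ] z [ 0.3791  0.3521 -0.8558] x [-0.6076 -0.6028 -0.5172] F [-1.734  -3.6238  7.2017] w 0.0404 g 5.3
spin -0.3 misal -0.021 pitch 0.020
grip from grasp point, tool axes mm [ 1.1687 -0.0338  1.3279]
```

The reading is 5.3 N, so the middle clip is worn. Next is slot 1, which is +82 mm along tool y.

```bash

python3 -m inch '{"slide":[[0,0,0],[0,0,0],[0,0,-1],[0,0,-0.2],[0,0.82,0],[0,0.82,0],[0,0,0]],"spin":[0,0,0,0,0,0,0],"fingers":[0.8,0.8,0.8,0.8,0.8,0.8,0.8]}' 25
python3 -c "
from h import *
info(1)"
```

```text
time_s: 17.9
eef_pos: [0.4148, -0.1434, 0.1629]
orientation: [-0.997, 2.428, 0.273]
ft_force: [0.7, -0.6, 0.2]
gripper_width: 0.0681
grasp_force: 0.0
t17.90 q [ 0.9832  0.3526 -0.3799  2.248  -0.762   0.6091 -2.6579] p [ 0.4148 -0.1434  0.1629] z [ 0.3697  0.3607 -0.8563] x [-0.6083 -0.6026 -0.5165] F [ 0.695  -0.642   0.1756] w 0.0681 g 0.0
spin -0.4 misal -0.008 pitch 0.019
grip from grasp point, tool axes mm [ 1.2059 -9.8444 57.3651]
```

```bash

python3 -m inch '{"slide":[[0.02,-0.19,0],[0,0,0]],"spin":[0,0],"fingers":[0.8,0.8]}' 25 >/dev/null
python3 -c "
from h import *
info(1)"
```

```text
t18.10 q [ 0.9785  0.3701 -0.3684  2.2116 -0.7469  0.6166 -2.6701] p [ 0.4276 -0.1579  0.1634] z [ 0.3772  0.354  -0.8558] x [-0.6079 -0.6024 -0.5172] F [ 0.5189 -0.7134 -0.2585] w 0.0680 g 0.0
spin -0.4 misal -0.018 pitch 0.020
grip from grasp point, tool axes mm [ 0.4889  9.9263 58.1585]
```

```bash

python3 -m inch '{"slide":[[0,0.19,0],[0,0,0],[0,0,0]],"spin":[0,0,0],"fingers":[0.8,0.8,0.8]}' 25 >/dev/null
python3 -c "
from h import *
info(1)"
```

```text
t18.40 q [ 0.9842  0.3584 -0.3776  2.2384 -0.7611  0.6079 -2.657 ] p [ 0.4188 -0.1486  0.1628] z [ 0.3745  0.3569 -0.8558] x [-0.6082 -0.6021 -0.5173] F [ 0.2758 -0.47    0.6677] w 0.0682 g 0.0
spin -0.4 misal -0.014 pitch 0.020
grip from grasp point, tool axes mm [ 0.4812 -2.9928 57.6195]
```

```bash

python3 -m inch '{"slide":[[0,-0.02,0.6],[0,-0.02,0.6],[0,0,0]],"spin":[0,0,0],"fingers":[0.8,0.8,0.8]}' 25 | head -2
python3 -c "
from h import *
info(1)"
python3 -m inch '{"slide":[[0,0,0],[0,0,0],[0,0,0],[0,0,0]],"spin":[0,0,0,0],"fingers":[0.47,0.47,0.47,0.47]}' 25
```

```text
time_s: 18.7
eef_pos: [0.4434, -0.1277, 0.1098]
t18.70 q [ 0.9493  0.4828 -0.4611  2.285  -0.8846  0.4145 -2.5671] p [ 0.4434 -0.1277  0.1098] z [ 0.3732  0.359  -0.8555] x [-0.6083 -0.6015 -0.5178] F [ 0.7298 -1.2987  0.0628] w 0.0686 g 0.0
spin -0.4 misal -0.011 pitch 0.021
grip from grasp point, tool axes mm [ 0.532  -1.1623 -4.3551]
time_s: 19.1
eef_pos: [0.444, -0.1318, 0.1134]
orientation: [-0.991, 2.427, 0.257]
ft_force: [-1.3, -5.3, 10.1]
gripper_width: 0.0407
grasp_force: 16.4
```

It reads 16.4 N at 40.7 mm, so slot 1 holds the sound clip, and slot 3 must hold a worn one. I'll squeeze fully with a firmer grip and lift out along the clip's axis.

```bash

python3 -m inch '{"slide":[[0,0,0],[0,0,0],[0,0,0],[0,0,-0.3],[0,0,-0.6],[0,0,-0.6],[0,0,-0.6],[0,0,-0.6]],"spin":[0,0,0,0,0,0,0,0],"fingers":[0.2,0.2,0.2,0.2,0.2,0.2,0.2,0.2]}' 50
python3 - <<'E'
from h import *
info(1);s=robot.get_state();a=robot.read_camera('wrist')[:,:,::-1];b=robot.read_camera('side')[:,:,::-1]
o=np.zeros((384,800,3),np.uint8);o[:,:512]=a;c=cv2.resize(b[130:290,195:290],(228,384),interpolation=cv2.INTER_CUBIC);o[:,540:768]=c;cv2.imwrite('pics/w4.png',o)
E
```

```text
time_s: 19.9
eef_pos: [0.3907, -0.1777, 0.2292]
orientation: [-0.994, 2.428, 0.263]
ft_force: [0.3, -0.2, -1.2]
gripper_width: 0.0215
grasp_force: 56.8
t19.90 q [ 1.0431  0.2401 -0.3006  2.1426 -0.6498  0.8467 -2.7258] p [ 0.3907 -0.1777  0.2292] z [ 0.3748  0.3544 -0.8567] x [-0.6089 -0.6028 -0.5157] F [ 0.2705 -0.1596 -1.1794] w 0.0215 g 56.8
spin -0.4 misal -0.016 pitch 0.018
grip from grasp point, tool axes mm [ -0.0389  -1.0887 135.4028]
```

View pics/w4.png

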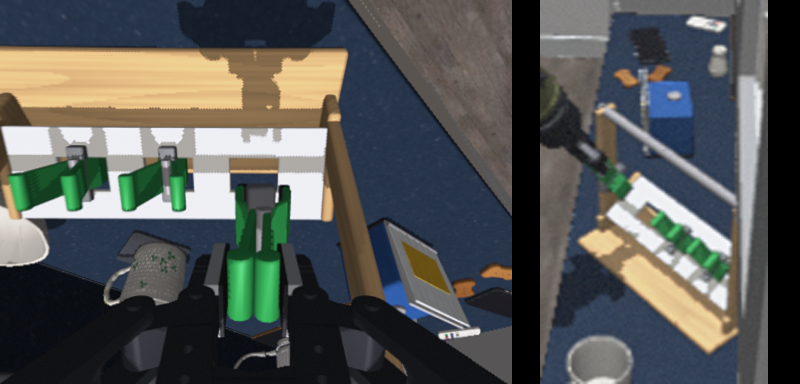

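The clip is held between the pads (handles at about (240–265, 285)), slot 1 is empty, and the two worn clips still stand. Now I'll search for a path that takes the tilt out in the direction across the lips.

```bash
cat > rs2.py <<'E'
from rs import *
import rs,sys
YB=.085
bx=np.array([np.cos(YB),np.sin(YB),0])
def ok(tr): return (tr[:,2]>.34).all() and not ((tr[:,0]>.47)&(tr[:,2]>.42)).any() and (np.hypot(tr[:,0],tr[:,1])>.2).all()
def work(a):
    q0,seed,T,PG=a;rng=np.random.default_rng(seed);best=(9,);t=time.time()
    while time.time()-t<T:
        q=np.array(q0);W=[];n=0;good=True
        for k in range(rng.integers(1,4)):
            w=np.round(rng.uniform([.05,-.55,.38],[.47,.5,.85]),2)
            if np.hypot(*w[:2])<.22:continue
            q,u,m,tr=seg(q,w);W.append(w);n+=m
            if not ok(tr) or n>60:good=False;break
        if not good or not W:continue
        q,u,m,tr=seg(q,PG);n+=m
        if not ok(tr):continue
        p,M=fk(q);z=M[:,2]
        ang=np.arctan2(M[1,1],M[0,1])-YB;ang=abs((ang+np.pi/2)%np.pi-np.pi/2)  # remaining yaw
        c=abs(z@bx)*2+.4*max(0,np.hypot(z[0],z[1])-.3)+.002*n+2*np.linalg.norm(p-PG)+.3*max(0,abs(q[6])-2.2)+.3*(q[1]<-.2)+.05*ang
        if c<best[0]:best=(c,W,n,q,M[:,2],p,ang)
    return best
if __name__=="__main__":
    q=robot.get_state()["joint_positions"]
    q,u,n,tr=seg(q,np.array([.36,-.17,.42]));print(u,n);rep(q);q=run(q,[([0,0,0],-1)]*10,wp=2);rep(q)
    PG=np.array([.43,.18,.37])
    with mp.Pool(4) as po:r=po.map(work,[(q,i,110,PG) for i in range(4)])
    r.sort(key=lambda t:t[0])
    for x in r:print("c %.3f"%x[0],[w.tolist() for w in x[1]],x[2],x[3],"z",x[4],"p",x[5],"ang",x[6])
E
python3 rs2.py
```

```text
[-0.4   0.17 -0.89] 4
[ 1.2291  0.0126 -0.3672  1.919  -0.5663  1.2786 -2.89  ] p [ 0.3665 -0.1734  0.3845] z [ 0.4037  0.3312 -0.8529] x [-0.6027 -0.6051 -0.5202]
[ 1.2331  0.0126 -0.3715  1.9188 -0.5662  1.2786 -2.0178] p [ 0.3666 -0.1734  0.3845] z [ 0.4036  0.3311 -0.8529] x [ 0.1398 -0.9436 -0.3002]
c 0.338 [[0.05, 0.47, 0.52], [0.18, 0.39, 0.66]] 27 [ 0.6956  0.232  -0.8143  1.8392 -0.5425  1.2029 -2.602 ] z [-0.044   0.6194 -0.7838] p [0.4318 0.1787 0.3703] ang 0.269900239146994
c 0.340 [[0.12, 0.5, 0.72], [0.19, 0.41, 0.71], [0.19, 0.43, 0.53]] 33 [ 0.4911  0.1759 -0.546   1.8607 -0.6114  1.2145 -2.3476] z [-0.0124  0.613  -0.79  ] p [0.4312 0.1818 0.3698] ang 0.40958612942731465
c 0.349 [[0.33, -0.32, 0.76], [0.2, 0.38, 0.53], [0.09, 0.22, 0.43]] 34 [ 0.0216  0.1389 -0.1329  1.7793 -0.4722  1.2636 -2.8497] z [-0.0307  0.4518 -0.8916] p [0.4298 0.1799 0.3712] ang 0.14193927053072075
c 0.390 [[0.12, 0.47, 0.81], [0.11, 0.47, 0.5]] 33 [ 0.308   0.1394 -0.3241  1.8781 -0.6425  1.2118 -2.333 ] z [ 0.0207  0.5987 -0.8007] p [0.4311 0.1801 0.3696] ang 0.37894659395442654
```

```bash

python3 -m inch '{"slide":[[0,0,-0.4],[0,0,-0.4],[0,0,0],[0,0,0],[0,0,0],[0,0,0],[0,0,0],[0,0,0]],"spin":[-1,-1,-1,-1,-1,-1,-1,-1],"fingers":[0.2,0.2,0.2,0.2,0.2,0.2,0.2,0.2]}' 50 | head -2
python3 -c "
from rs import *
st();q=robot.get_state()['joint_positions'];q,u,n,tr=seg(q,np.array([.36,-.19,.42]));print(u,n);rep(q)"
```

```text
time_s: 20.8
eef_pos: [0.3766, -0.1909, 0.2614]
t20.80 q [ 1.1683  0.2023 -0.385   2.0866 -0.589   0.9454 -2.0722] p [ 0.3766 -0.1909  0.2614] z [ 0.3742  0.3561 -0.8563] x [-0.013  -0.9212 -0.3888] F [-0.3676  1.1841 -1.2117] w 0.0216 g 56.7
[-0.32 -0.15 -0.74] 4
[ 1.2323  0.0184 -0.3369  1.814  -0.5398  1.3906 -2.2197] p [ 0.3606 -0.1907  0.4199] z [ 0.3916  0.3375 -0.856 ] x [-0.0164 -0.9276 -0.3732]
```

```bash

python3 -m inch '{"slide":[[-0.32,-0.15,-0.74],[-0.32,-0.15,-0.74],[-0.32,-0.15,-0.74],[-0.32,-0.15,-0.74],[0,0,0],[0,0,0]],"spin":[0,0,0,0,-1,-1],"fingers":[0.2,0.2,0.2,0.2,0.2,0.2]}' 50 | head -2
sed -i 's/-.3)+.002/-.2)+.002/; s/.4\*max(0,np.hypot/.6*max(0,np.hypot/; s/n>60/n>45/' rs2.py
sed -i '/seg(q,np.array(\[.36/d; s/i,110/i,90/' rs2.py
python3 rs2.py
```

```text
time_s: 21.4
eef_pos: [0.3501, -0.1898, 0.4242]
c 0.438 [[0.33, -0.32, 0.76], [0.2, 0.38, 0.53], [0.09, 0.22, 0.43]] 33 [ 0.0311  0.1394 -0.1444  1.7797 -0.4691  1.2611 -2.8542] z [-0.0302  0.4502 -0.8924] p [0.4301 0.1795 0.3706] ang 0.14004819030816984
c 0.464 [[0.05, 0.47, 0.52], [0.18, 0.39, 0.66]] 27 [ 0.6918  0.2423 -0.8214  1.8363 -0.5348  1.2104 -2.5993] z [-0.062   0.6205 -0.7818] p [0.4289 0.1806 0.3687] ang 0.28885718023919704
c 0.509 [[0.09, 0.4, 0.73], [0.12, 0.31, 0.52], [0.32, -0.18, 0.48]] 38 [ 0.0159  0.1304 -0.0409  1.8427 -0.6     1.238  -2.5308] z [ 0.0096  0.5415 -0.8407] p [0.4321 0.1797 0.3697] ang 0.2653598940360373
c 0.525 [[0.3, 0.14, 0.81], [0.08, 0.33, 0.56], [0.19, 0.49, 0.75]] 34 [ 0.8639  0.2193 -1.0555  1.8576 -0.4595  1.1187 -2.4983] z [ 0.0114  0.5705 -0.8212] p [0.4316 0.1803 0.3705] ang 0.44379397884725647
```

```bash
cat > chk.py <<'E'
from rs import *
def arm(q):
    k=_K if False else np.load("kp.npy");Q=(np.array(q)+np.r_[0,k[9:14],0])*SG
    M=R.from_euler('z',Q[0]+k[4]).as_matrix()@R.from_euler('y',Q[1]).as_matrix();el=np.array([0,0,k[0]])+M@np.array([0,0,k[1]])
    p,m=fk(q);return np.array([0,0,k[0]-.25]),np.array([0,0,k[0]]),el,p-k[3]*m[:,2],p+.09*m[:,2]
def clear(q):
    b,sh,el,wr,tip=arm(q);t=np.linspace(0,1,15)[:,None]
    A=np.r_[b+(sh-b)*t,sh+(el-sh)*t];H=wr+(tip-wr)*t;return np.linalg.norm(A[:,None]-H[None],axis=2).min()
def traj(q,Ws):
    for w in Ws:
        p,m=fk(q);d=m.T@(np.array(w)-p);n=max(1,int(np.ceil(np.linalg.norm(d)/.05)));u=np.round(d/.05/n,2);c=[]
        for _ in range(n):q=row(q,u,0,wp=2);c.append(clear(q))
        print(u,n,"clear",np.round(min(c),3),"minz");rep(q)
    return q
E
python3 - <<'E'
from chk import *
q=robot.get_state()["joint_positions"]
print("A");traj(q,[[.05,.47,.52],[.18,.39,.66],[.43,.18,.37]])
print("B");traj(q,[[.09,.4,.73],[.12,.31,.52],[.32,-.18,.48],[.43,.18,.37]])
E
```

```text
A
[-0.93  0.32  0.02] 15 clear 0.334 minz
[ 0.6394 -0.24   -0.5877  1.6507 -0.7111  1.6771 -2.89  ] p [0.289  0.2439 0.5563] z [ 0.0491  0.5477 -0.8353] x [ 0.2831 -0.8096 -0.5142]
[-0.81  0.21 -0.05] 5 clear 0.364 minz
[ 0.7792 -0.24   -0.7364  1.4848 -0.8618  1.8764 -2.89  ] p [0.2527 0.2994 0.629 ] z [-0.062   0.6205 -0.7818] x [ 0.4101 -0.6983 -0.5867]
[ 0.88 -0.18  0.34] 7 clear 0.37 minz
[ 0.6918  0.2423 -0.8214  1.8363 -0.5348  1.2104 -2.5993] p [0.4289 0.1806 0.3687] z [-0.062   0.6205 -0.7818] x [ 0.4101 -0.6983 -0.5867]
B
[-0.92  0.16 -0.23] 15 clear 0.341 minz
[ 0.685  -0.24   -0.3713  1.254  -0.7167  1.96   -2.89  ] p [0.2888 0.1637 0.7068] z [ 0.2286  0.494  -0.8389] x [ 0.317  -0.8525 -0.4157]
[-0.34  0.65  0.63] 6 clear 0.365 minz
[ 0.1593 -0.24   -0.2624  1.6785 -0.6237  1.6369 -2.89  ] p [0.2486 0.2392 0.5557] z [ 0.0096  0.5415 -0.8407] x [ 0.4034 -0.7714 -0.4922]
[ 0.87  0.2  -0.36] 9 clear 0.302 minz
[ 0.5671  0.1999  0.325   1.4711 -0.417   1.9344 -1.8881] p [ 0.3226 -0.1805  0.4789] z [ 0.0097  0.5414 -0.8407] x [ 0.4033 -0.7715 -0.4921]
[-0.45 -0.49  0.72] 8 clear 0.324 minz
[ 0.0159  0.1304 -0.0409  1.8427 -0.6     1.238  -2.5308] p [0.4321 0.1797 0.3697] z [ 0.0096  0.5415 -0.8407] x [ 0.4034 -0.7714 -0.4922]
```

```bash

python3 -m inch '{"slide":[[-0.93,0.32,0.02],[-0.93,0.32,0.02],[-0.93,0.32,0.02],[-0.93,0.32,0.02],[-0.93,0.32,0.02],[-0.93,0.32,0.02],[-0.93,0.32,0.02],[-0.93,0.32,0.02]],"spin":[0,0,0,0,0,0,0,0],"fingers":[0.2,0.2,0.2,0.2,0.2,0.2,0.2,0.2]}' 50 | head -2
python3 - <<'E'
from chk import *
st();q=robot.get_state()["joint_positions"]
for n in(5,6,7,8,9):m=rep(run(q,[([-.93,.32,.02],0)]*n,wp=2))
E
```

```text
time_s: 22.2
eef_pos: [0.2952, -0.0156, 0.4431]
t22.20 q [ 0.8692 -0.2354 -0.1613  1.9771 -0.6027  1.452  -2.2458] p [ 0.2952 -0.0156  0.4431] z [ 0.3287  0.4185 -0.8467] x [ 0.161  -0.9082 -0.3863] F [-0.2606  2.3034 -0.5593] w 0.0217 g 56.6
[ 0.1574 -0.24   -0.0268  1.8589 -0.5468  1.4091 -2.8096] p [0.3174 0.1293 0.487 ] z [ 0.211   0.4885 -0.8467] x [ 0.1938 -0.8699 -0.4536]
[ 0.186  -0.24   -0.1332  1.819  -0.5651  1.4314 -2.89  ] p [0.313  0.1649 0.5014] z [ 0.1838  0.4971 -0.848 ] x [ 0.1999 -0.8636 -0.4629]
[ 0.3533 -0.24   -0.3008  1.7838 -0.6146  1.4838 -2.89  ] p [0.3104 0.1912 0.513 ] z [ 0.1578  0.5107 -0.8451] x [ 0.2136 -0.8533 -0.4758]
[ 0.4843 -0.24   -0.4384  1.7469 -0.6624  1.5346 -2.89  ] p [0.3072 0.2174 0.5252] z [ 0.1269  0.5298 -0.8386] x [ 0.2351 -0.8374 -0.4935]
[ 0.5673 -0.24   -0.5333  1.7146 -0.7035  1.577  -2.89  ] p [0.3025 0.2402 0.5369] z [ 0.0965  0.5507 -0.8291] x [ 0.2608 -0.8179 -0.5129]
```

```bash

python3 - <<'E'
from chk import *
q=robot.get_state()["joint_positions"]
m=fk(q)[1]
for wd in([-1,0,0],[-1,.5,0],[-.7,.7,0],[-.7,0,-.5],[-.7,.5,-.4],[-.3,.9,-.3]):
    u=np.round(m.T@np.array(wd)/np.linalg.norm(wd)*.98,2);print(wd,u)
    for n in(4,8):
        x=run(q,[(u,0)]*n,wp=2);rep(x);print("   ret",end=" ");rep(seg(x,np.array([.43,.18,.37]))[0])
E
```

```text
[-1, 0, 0] [-0.16  0.9  -0.35]
[ 1.3282 -0.24   -0.0187  2.0148 -0.4216  1.7924 -1.7212] p [ 0.1615 -0.0652  0.4329] z [ 0.3138  0.4719 -0.8239] x [ 0.1895 -0.8814 -0.4327]
   ret [ 0.5928 -0.0491 -0.5802  2.0505 -0.7111  0.9464 -2.6333] p [0.4315 0.1649 0.3697] z [ 0.3008  0.4941 -0.8157] x [ 0.1978 -0.869  -0.4535]
[ 1.5852 -0.1748  0.3511  1.9448 -0.0404  1.9528 -1.1171] p [-0.03   -0.0762  0.4379] z [ 0.313   0.4738 -0.8232] x [ 0.1903 -0.8804 -0.4344]
   ret [ 0.8268 -0.0984 -0.5218  2.1125 -0.8008  1.1413 -2.3425] p [0.3928 0.1086 0.3738] z [ 0.3072  0.5478 -0.7782] x [ 0.2205 -0.8364 -0.5017]
[-1, 0.5, 0] [-0.54  0.8  -0.13]
[ 1.0391 -0.24   -0.0239  2.0488 -0.5036  1.7094 -1.9625] p [ 0.2065 -0.0174  0.4263] z [ 0.2589  0.5305 -0.8072] x [ 0.2079 -0.8467 -0.4898]
   ret [ 0.6146 -0.0193 -0.6225  2.0315 -0.7214  0.9808 -2.6393] p [0.4295 0.1789 0.3712] z [ 0.2568  0.5331 -0.8061] x [ 0.2087 -0.845  -0.4923]
[ 1.4605 -0.24    0.1539  2.0876 -0.1552  1.96   -1.4005] p [ 0.0442 -0.0169  0.4242] z [ 0.236   0.5991 -0.7651] x [ 0.2285 -0.7995 -0.5555]
   ret [ 0.8496  0.0177 -0.711
[... 1845 characters left out ...]
31 -2.4823] p [0.4057 0.1603 0.3571] z [ 0.2209  0.583  -0.7819] x [ 0.2258 -0.8105 -0.5405]
[-0.3, 0.9, -0.3] [-0.75  0.38  0.51]
[ 0.2101 -0.24   -0.0283  2.1527 -0.6007  1.1093 -2.5975] p [0.3204 0.1102 0.3776] z [ 0.2853  0.4581 -0.8419] x [ 0.1837 -0.8882 -0.421 ]
   ret [ 0.1119 -0.0411 -0.2091  2.022  -0.6013  0.9066 -2.8008] p [0.4303 0.18   0.3709] z [ 0.2853  0.4581 -0.8419] x [ 0.1837 -0.8882 -0.4211]
[ 0.1387 -0.24   -0.4729  2.289  -0.7326  0.779  -2.8894] p [0.2863 0.2623 0.3232] z [ 0.2555  0.4753 -0.8419] x [ 0.1941 -0.8783 -0.4369]
   ret [ 0.2449 -0.0245 -0.3214  2.0085 -0.6167  0.9479 -2.7676] p [0.4293 0.1796 0.3698] z [ 0.2555  0.4752 -0.8419] x [ 0.1941 -0.8783 -0.4369]
```

```bash

python3 -m inch '{"slide":[[-0.93,0.32,0.02],[-0.93,0.32,0.02],[-0.93,0.32,0.02],[-0.93,0.32,0.02],[-0.93,0.32,0.02],[-0.93,0.32,0.02],[-0.93,0.32,0.02],[-0.93,0.32,0.02]],"spin":[0,0,0,0,0,0,0,0],"fingers":[0.2,0.2,0.2,0.2,0.2,0.2,0.2,0.2]}' 50 | head -2
python3 - <<'E'
from chk import *
st();q=robot.get_state()["joint_positions"];m=fk(q)[1]
for wd in([-1,0,0],[-1,1,0],[0,1,0],[-1,0,.5],[0,.5,1],[-1,0,-.5]):
    u=np.round(m.T@np.array(wd)/np.linalg.norm(wd)*.98,2);print(wd,u)
    for n in(3,6):rep(run(q,[(u,0)]*n,wp=2))
E
```

```text
time_s: 23.0
eef_pos: [0.303, 0.0678, 0.4517]
t23.00 q [ 0.5269 -0.2376 -0.1032  1.9785 -0.6369  1.412  -2.5268] p [0.303  0.0678 0.4517] z [ 0.2535  0.5081 -0.8232] x [ 0.1477 -0.8613 -0.4862] F [0.3279 2.1349 0.5927] w 0.0214 g 56.6
[-1, 0, 0] [-0.15  0.93 -0.28]
[ 0.8147 -0.24   -0.0234  2.0244 -0.557   1.6851 -2.2085] p [0.2306 0.0256 0.4396] z [ 0.2021  0.5701 -0.7963] x [ 0.1745 -0.8211 -0.5435]
[ 1.3166 -0.24   -0.0176  2.038  -0.327   1.9369 -1.7417] p [ 0.1152 -0.0161  0.4396] z [ 0.1785  0.6019 -0.7784] x [ 0.1829 -0.7976 -0.5748]
[-1, 1, 0] [-0.71  0.66  0.15]
[ 0.1605 -0.24   -0.0264  2.0085 -0.6234  1.337  -2.7509] p [0.2981 0.1514 0.4401] z [ 0.1758  0.5504 -0.8162] x [ 0.1688 -0.8337 -0.5258]
[ 0.1467 -0.24   -0.2292  2.018  -0.6872  1.3214 -2.89  ] p [0.2648 0.2367 0.4371] z [ 0.068   0.5831 -0.8096] x [ 0.1872 -0.8045 -0.5637]
[0, 1, 0] [-0.85  0.01  0.49]
[ 0.1085 -0.24   -0.1233  1.9865 -0.6124  1.1782 -2.89  ] p [0.3356 0.182  0.4474] z [ 0.2631  0.5078 -0.8203] x [ 0.1572 -0.8615 -0.4829]
[ 0.6094 -0.24   -0.737   1.9712 -0.7832  1.131  -2.89  ] p [0.352  0.2839 
[... 296 characters left out ...]
[ 0.2012 -0.0036  0.5537] z [ 0.1727  0.5808 -0.7956] x [ 0.1802 -0.8127 -0.5541]
[0, 0.5, 1] [-0.8  -0.28 -0.49]
[ 0.3702 -0.24   -0.1522  1.6501 -0.6226  1.578  -2.89  ] p [0.3336 0.1351 0.577 ] z [ 0.2666  0.5104 -0.8176] x [ 0.1582 -0.8599 -0.4853]
[ 0.8721 -0.24   -0.5042  1.4407 -0.7555  1.8029 -2.89  ] p [0.3422 0.1581 0.6469] z [ 0.2609  0.5223 -0.8119] x [ 0.1718 -0.8527 -0.4934]
[-1, 0, -0.5] [0.07 0.97 0.11]
[ 0.7678 -0.24   -0.0228  2.2088 -0.577   1.4805 -2.1457] p [0.2315 0.0425 0.3702] z [ 0.2243  0.5558 -0.8005] x [ 0.1709 -0.8311 -0.5292]
[ 1.2522 -0.24    0.0407  2.4045 -0.3249  1.5468 -1.6382] p [0.1118 0.0264 0.3058] z [ 0.2132  0.5732 -0.7912] x [ 0.1752 -0.8191 -0.5462]
```

```bash

python3 -m inch '{"slide":[[-0.71,0.66,0.15],[-0.71,0.66,0.15],[-0.71,0.66,0.15],[-0.71,0.66,0.15],[-0.71,0.66,0.15],[-0.71,0.66,0.15],[-0.71,0.66,0.15]],"spin":[0,0,0,0,0,0,0],"fingers":[0.2,0.2,0.2,0.2,0.2,0.2,0.2]}' 50 | head -2
python3 - <<'E'
from chk import *
st();q=robot.get_state()["joint_positions"];m=fk(q)[1]
for wd in([-1,1,0],[0,1,0],[-1,0,0],[-.5,.3,-1],[-.5,.7,.7]):
    u=np.round(m.T@np.array(wd)/np.linalg.norm(wd)*.98,2);print(wd,u)
    for n in(2,5):rep(run(q,[(u,0)]*n,wp=2))
E
```

```text
time_s: 23.7
eef_pos: [0.2858, 0.1365, 0.4313]
t23.70 q [ 0.3597 -0.2376 -0.128   2.0528 -0.6894  1.3469 -2.6803] p [0.2858 0.1365 0.4313] z [ 0.17    0.5725 -0.8021] x [ 0.1127 -0.8199 -0.5613] F [-2.4398  1.4812 -0.9709] w 0.0214 g 56.6
[-1, 1, 0] [-0.65  0.68  0.26]
[ 0.0251 -0.2399 -0.031   2.0815 -0.6743  1.2301 -2.8582] p [0.2869 0.198  0.4201] z [ 0.1514  0.5869 -0.7954] x [ 0.1261 -0.8096 -0.5733]
[ 0.1274 -0.24   -0.3339  2.1587 -0.8115  1.1576 -2.89  ] p [0.2446 0.2876 0.3956] z [ 0.0627  0.6303 -0.7738] x [ 0.1554 -0.772  -0.6163]
[0, 1, 0] [-0.8   0.01  0.56]
[ 0.1743 -0.24   -0.2184  2.0568 -0.7117  1.1865 -2.89  ] p [0.3077 0.2213 0.4278] z [ 0.1959  0.5723 -0.7963] x [ 0.1236 -0.82   -0.5589]
[ 0.6619 -0.24   -0.8586  2.0435 -0.8997  1.1068 -2.89  ] p [0.3238 0.3294 0.4141] z [ 0.178   0.6037 -0.7771] x [ 0.1555 -0.7971 -0.5835]
[-1, 0, 0] [-0.12  0.95 -0.2 ]
[ 0.3752 -0.24   -0.0247  2.103  -0.6548  1.4585 -2.5665] p [0.258  0.1263 0.4156] z [ 0.1281  0.6089 -0.7829] x [ 0.1303 -0.7929 -0.5953]
[ 0.8025 -0.24   -0.023   2.17   -0.5086  1.7368 -2.1917] p [0.1678 0.0732 0.4031] z [ 0.0498  0.6652 -0.745 ] x [ 0.1369 -0.7434 -0.6547]
[-0.5, 0.3, -1] [0.21 0.61 0.73]
[ 0.1434 -0.24   -0.0309  2.2979 -0.7343  1.0967 -2.611 ] p [0.2681 0.1714 0.3426] z [ 0.1916  0.5774 -0.7937] x [ 0.124  -0.8164 -0.564 ]
[ 0.4603 -0.2381 -0.3628  2.4828 -0.8784  0.992  -2.4212] p [0.2331 0.198  0.2748] z [ 0.1767  0.5668 -0.8047] x [ 0.1258 -0.8238 -0.5527]
[-0.5, 0.7, 0.7] [-0.91  0.29 -0.23]
[ 0.1818 -0.24   -0.1206  1.9345 -0.6746  1.3843 -2.89  ] p [0.2998 0.1922 0.4758] z [ 0.1558  0.587  -0.7945] x [ 0.1299 -0.8095 -0.5726]
[ 0.6155 -0.24   -0.4857  1.7439 -0.7984  1.6457 -2.89  ] p [0.2942 0.2388 0.5492] z [ 0.0756  0.6364 -0.7676] x [ 0.1845 -0.7655 -0.6165]
```

```bash

python3 -m inch '{"slide":[[-0.65,0.68,0.2],[-0.65,0.68,0.2],[-0.65,0.68,0.2],[-0.65,0.68,0.2],[-0.65,0.68,0.2]],"spin":[0,0,0,0,0],"fingers":[0.2,0.2,0.2,0.2,0.2]}' 50 | head -2
python3 - <<'E'
from chk import *
s=st();q=s["joint_positions"]
q2,u,n,tr=seg(q,np.array([.40,.13,.36]));print(u,n);m=rep(q2)
bx=np.array([np.cos(.085),np.sin(.085),0]);M=tool(m[:,2],-bx);sp=np.degrees(np.arctan2(M[:,0]@m[:,1],M[:,0]@m[:,0]));print("spin",sp)
k=int(abs(sp)//5)+1;rep(run(q2,[([0,0,0],sp/5/k)]*k,wp=2))
s2=dict(s);s2["eef_pos"],s2["orientation"]=fk(q2)[0],R.from_matrix(m).as_rotvec();print(proj("wrist",[[.441,.19,.128],[.441,.25,.128],[.441,.13,.128]],s2))
E
```

```text
time_s: 24.2
eef_pos: [0.2555, 0.2576, 0.4071]
t24.20 q [ 0.2897 -0.2376 -0.4115  2.1176 -0.8024  1.1963 -2.8874] p [0.2555 0.2576 0.4071] z [ 0.0704  0.6091 -0.79  ] x [ 0.1065 -0.792  -0.6012] F [ 0.9284  0.504  -0.8083] w 0.0214 g 56.6
[ 0.77 -0.58 -0.19] 4
[ 0.4194  0.0656 -0.2498  2.0057 -0.7011  1.2138 -2.5853] p [0.4003 0.13   0.3592] z [ 0.1018  0.6134 -0.7832] x [ 0.1171 -0.7892 -0.6029]
spin 2.8813801818934928
[ 0.4177  0.0656 -0.2479  2.0057 -0.7012  1.2139 -2.6355] p [0.4003 0.13   0.3592] z [ 0.1018  0.6134 -0.7832] x [ 0.0673 -0.7897 -0.6098]
[[244.6701  65.8128]
 [244.1058 113.1121]
 [245.4217   1.4983]]
```

```bash
sed -e 's/rng.uniform(\[.05,-.55,.38\],\[.47,.5,.85\])/rng.uniform([-.25,-.5,.38],[.45,.55,.8])/; s/n>45/n>38/; s/i,90/i,75/; s/\[.43,.18,.37\]/.41,.14,.36/; s/<.22:/<.15:/; s/>.2)/>.12)/' rs2.py > rs3.py
sed -i 's/PG=np.array(.41,.14,.36)/PG=np.array([.41,.14,.36])/; /\[0,0,0\],-1)\]\*10/d; s/rep(q);q=run.*//' rs3.py; grep -n "PG=\|q=" rs3.py | head; sed -n 26,34p rs3.py; python3 rs3.py
```

```text
7:    q0,seed,T,PG=a;rng=np.random.default_rng(seed);best=(9,);t=time.time()
9:        q=np.array(q0);W=[];n=0;good=True
24:    q=robot.get_state()["joint_positions"]
25:    PG=np.array([.41,.14,.36])
    with mp.Pool(4) as po:r=po.map(work,[(q,i,75,PG) for i in range(4)])
    r.sort(key=lambda t:t[0])
    for x in r:print("c %.3f"%x[0],[w.tolist() for w in x[1]],x[2],x[3],"z",x[4],"p",x[5],"ang",x[6])
c 0.348 [[-0.04, 0.36, 0.57], [0.26, -0.44, 0.5]] 31 [-0.7423  0.2885  1.1262  1.8741 -0.7885  1.5642 -2.2843] z [-0.0462  0.5981 -0.8001] p [0.4107 0.1379 0.3606] ang 0.1422143683703938
c 0.380 [[-0.16, 0.16, 0.75], [0.27, -0.03, 0.65]] 22 [-0.6446  0.3859  1.1662  1.8957 -0.8853  1.7246 -2.1434] z [-0.0732  0.695  -0.7152] p [0.4108 0.1413 0.3598] ang 0.1246141276310655
c 0.411 [[0.11, 0.33, 0.67], [0.4, 0.01, 0.68]] 20 [-0.2037  0.2322  0.5218  1.9267 -0.8191  1.4972 -2.272 ] z [-0.0477  0.719  -0.6934] p [0.4108 0.1411 0.3589] ang 0.12119825789103
c 0.425 [[0.08, 0.27, 0.62], [0.43, -0.06, 0.79]] 21 [-0.5773  0.3058  1.0339  1.9348 -0.8801  1.6121 -2.1766] z [-0.0239  0.7058 -0.7081] p [0.4108 0.1396 0.3592] ang 0.09653062053237838
```

```bash

python3 -m inch '{"slide":[[0.77,-0.58,-0.19],[0.77,-0.58,-0.19],[0.77,-0.58,-0.19],[0.77,-0.58,-0.19],[0,0,0],[0,0,0],[0,0,0]],"spin":[0,0,0,0,0.6,0,0],"fingers":[0.2,0.2,0.2,0.2,0.2,0.2,0.2]}' 50 | head -2
python3 - <<'E'
from h import *
st();s=robot.get_state();a=robot.read_camera('wrist')[:,:,::-1];np.save('w5.npy',[s['eef_pos'],s['orientation']]);cv2.imwrite('w5f.png',a)
cv2.imwrite('pics/w5.png',cv2.resize(a,(768,576),interpolation=cv2.INTER_CUBIC))
P=pose2([.4406,.1904,.0851],[[-.008,.06,.128],[-.008,-.06,.128],[.003,.06,.128],[.003,-.06,.128],[.003,-.062,.1],[.003,.062,.1]]);print(proj('wrist',P,s)*1.5)
E
```

```text
time_s: 24.9
eef_pos: [0.3848, 0.1151, 0.3592]
t24.90 q [ 0.4037  0.0664 -0.2154  2.0075 -0.6951  1.2166 -2.6267] p [0.3848 0.1151 0.3592] z [ 0.0734  0.609  -0.7897] x [ 0.0521 -0.7931 -0.6068] F [-0.3311 -0.3394 -0.2183] w 0.0215 g 56.7
[[350.2004 186.9874]
 [322.2337  31.9143]
 [336.1847 187.0094]
 [303.6767  32.6035]
 [310.8903   4.549 ]
 [341.3376 164.5362]]
```

View pics/w5.png

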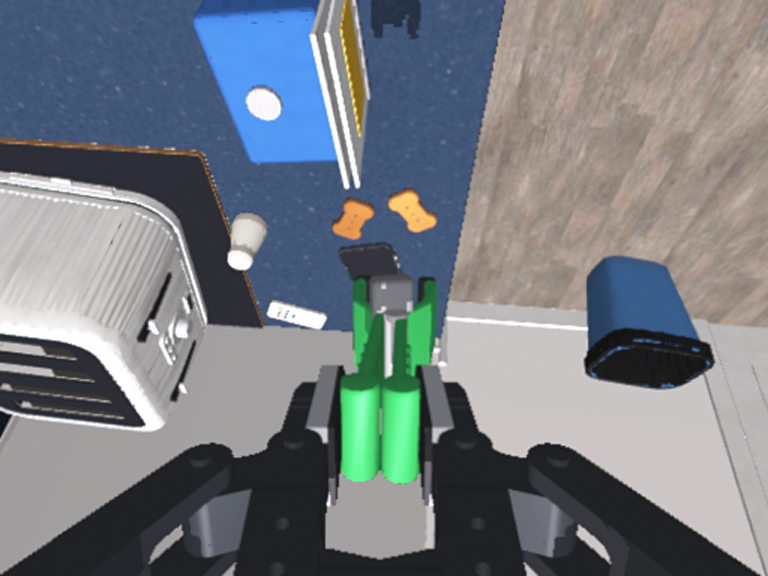

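The view shows the wall lip running from (316,37) to (346,187) and the flap lip from (327,35) to (356,187), in 1.5× pixels. The clip is in the pads with its hinge at (391,290). I'll compute the box pose and the tip offset from these.

```bash
cat > place.py <<'E'
from h import *
def tooltip(hpx,s):   # hinge pixel (full-res) -> hinge, tip in tool coords
    i=robot.camera_info("wrist");p,d=ray("wrist",[hpx],s);m=R.from_rotvec(s["orientation"]).as_matrix()
    a=m.T@(p-s["eef_pos"]);b=m.T@d[0];h=a+b*((.044-a[2])/b[2]);g=np.array([0,0,-.011]);g2=g+0
    u=(h-g)/np.linalg.norm(h-g);return h,g+.096*u,u
E
python3 - <<'E'
from place import *
e,o=np.load("w5.npy");s=dict(eef_pos=e,orientation=o)
obs=[((.0015,.06,.128),(346,187)),((-.0065,.06,.128),(356,187)),((.0015,-.06,.128),(316.5,37)),((-.0065,-.06,.128),(327,35.5))]
f=lambda c:np.concatenate([(proj("wrist",pose2(c,P),s)*1.5-uv).ravel() for P,uv in obs])
r=least_squares(f,[.44,.19,.085]);print("box",r.x,r.fun)
S=pose2(r.x,[[-.0025,0,.128]])[0];print("lips mid",S)
h,t,u=tooltip([391/1.5,290/1.5],s);print("hinge tool",h,"tip",t)
m=R.from_rotvec(o).as_matrix();bx=np.array([np.cos(r.x[2]),np.sin(r.x[2]),0]);by=np.array([-bx[1],bx[0],0])
w=m@u;print("clip axis world",w,"pitch",w@bx,"roll",w@by,"tooly.by",m[:,1]@by)
for n in("side","top"):print(n,proj(n,pose2(r.x,[[-.0065,.06,.128],[-.0065,-.06,.128],[-.0065,.06,0],[-.0065,-.06,0]])).ravel())
np.save("box.npy",r.x)
E
```

```text
box [0.4351 0.1919 0.0942] [-0.042   1.8672  0.1349  1.7842 -1.5508 -1.4391  1.4013 -0.5597]
lips mid [0.4326 0.1916 0.128 ]
hinge tool [0.0221 0.0054 0.044 ] tip [0.0357 0.0087 0.0777]
clip axis world [-0.0032  0.2681 -0.9634] pitch 0.022062367390458148 roll 0.26717010745519126 tooly.by 0.097028110592714
side [236.2401 158.25   236.7407 172.9836 236.4761 180.2549 236.9751 195.5148]
top [175.1986 201.7931 203.5872 201.7404 179.2211 219.0884 206.1939 219.0762]
```

```bash
python3 - <<'E'
from place import *
e,o=np.load("w5.npy");s=dict(eef_pos=e,orientation=o);m=R.from_rotvec(o).as_matrix()
pt=lambda x,y,z:proj("wrist",[e+m@np.array([x,y,z])],s)[0]*1.5
for x in(.027,0,-.027):print(x,pt(x,0,.044),pt(x,.005,.044))
for x in(.015,-.015):print("bars",pt(x,.0,-.011))
b=np.load("box.npy");bx=np.array([np.cos(b[2]),np.sin(b[2]),0]);by=np.array([-bx[1],bx[0],0])
for v in(290,320,330):
    h,t,u=tooltip([392/1.5,v/1.5],s);w=m@u;print(v,"hinge",h,"tip",t,"pitch",w@bx,"roll",w@by)
E
```

```text
0.027 [376.1681 277.1577] [389.9835 277.1608]
0 [376.2822 345.9818] [389.5233 345.9857]
-0.027 [376.3846 409.4156] [389.1085 409.4202]
bars [375.0204 376.663 ]
bars [375.2502 472.6033]
290 hinge [0.0221 0.0058 0.044 ] tip [0.0357 0.0093 0.0776] pitch 0.015980070337305374 roll 0.26760947277171204
320 hinge [0.0105 0.0059 0.044 ] tip [0.0178 0.01   0.0828] pitch 0.020046727013664882 roll 0.44806365171356466
330 hinge [0.0065 0.0059 0.044 ] tip [0.0112 0.0101 0.0838] pitch 0.021349458115882212 roll 0.509824843156005
```

```bash
cat >> place.py <<'E'
def target(dz,dy=.012,tip=(0,.0098,.0845)):
    s=robot.get_state();m=R.from_rotvec(s["orientation"]).as_matrix();b=np.load("box.npy")
    T=pose2(b,[[-.0025,dy,.128+dz]])[0];P=T-m@np.array(tip);cur=s["eef_pos"]+m@np.array(tip)
    loc=np.array([[np.cos(b[2]),np.sin(b[2])],[-np.sin(b[2]),np.cos(b[2])]])@(cur[:2]-pose2(b,[[-.0025,0,0]])[0][:2])
    print("tip now in box frame mm",loc*1e3,(cur[2]-.128)*1e3,"F",s["ft_force"]);return go(P,s)
E
python3 -c "
from place import *
st();target(.03)"
```

```text
t24.95 q [ 0.4034  0.0657 -0.2156  2.0075 -0.6952  1.2165 -2.6267] p [0.3847 0.1153 0.3594] z [ 0.0737  0.6089 -0.7899] x [ 0.0529 -0.7933 -0.6066] F [-0.7456 -0.0415 -0.2652] w 0.0217 g 56.7
tip now in box frame mm [-53.5623 -19.9116] 163.74122774836098 F [-0.7456 -0.0415 -0.2652]
rows 3 each [ 0.3639 -0.2526  0.8784] total mm [ 54.5841 -37.8847 131.7547]
```

```bash

python3 -m inch '{"slide":[[0.22,-0.15,0.53],[0.22,-0.15,0.53],[0.22,-0.15,0.53],[0.22,-0.15,0.53],[0.22,-0.15,0.53],[0,0,0],[0,0,0],[0,0,0]],"spin":[0,0,0,0,0,0,0,0],"fingers":[0.2,0.2,0.2,0.2,0.2,0.2,0.2,0.2]}' 50 | head -2
python3 - <<'E'
from place import *
st();target(.03);s=robot.get_state();a=robot.read_camera('wrist')[:,:,::-1];b=robot.read_camera('side')[:,:,::-1];np.save('w6.npy',[s['eef_pos'],s['orientation']]);cv2.imwrite('w6f.png',a)
o=np.zeros((576,800,3),np.uint8);o[:384,:512]=a;c=cv2.resize(b[135:215,205:285],(288,288),interpolation=cv2.INTER_CUBIC);o[:288,512:]=c;cv2.imwrite('pics/w6.png',o)
b=np.load("box.npy");print(proj("wrist",pose2(b,[[.0015,.03,.128],[-.0065,.03,.128],[.0015,.06,.128],[-.0065,.06,.128]]),s))
E
```

```text
time_s: 25.75
eef_pos: [0.4356, 0.1514, 0.2259]
t25.75 q [ 0.3146  0.3032 -0.2872  2.1478 -0.8236  0.8321 -2.4624] p [0.4356 0.1514 0.2259] z [ 0.0758  0.6088 -0.7897] x [ 0.0521 -0.7933 -0.6066] F [-0.0889 -0.3519 -0.4492] w 0.0215 g 56.7
tip now in box frame mm [ 0.6947 11.2052] 30.223876984743715 F [-0.0889 -0.3519 -0.4492]
rows 1 each [-0.0096  0.0157  0.0112] total mm [-0.48    0.7872  0.5607]
[[265.7885 187.4405]
 [276.1073 187.6005]
 [268.1918 208.549 ]
 [277.6521 208.7755]]
```

View pics/w6.png

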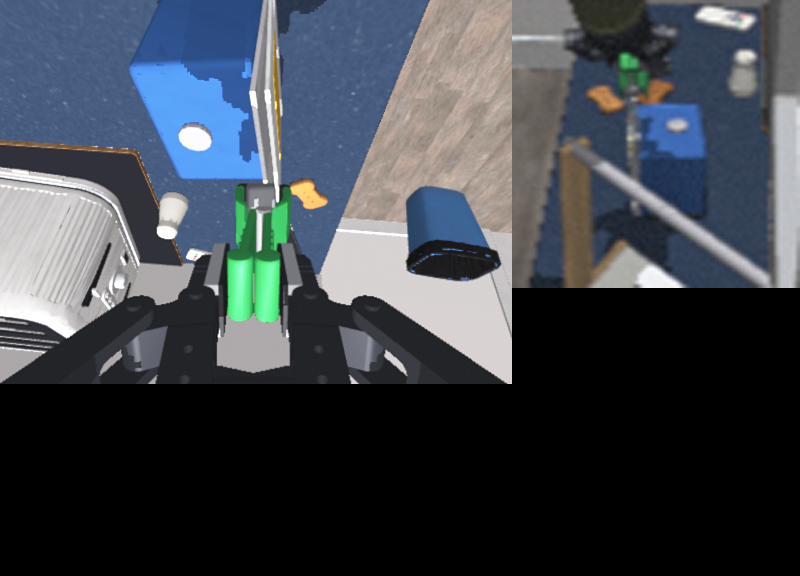

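The jaws straddle the lips. In the wrist view the lips are at u≈266–276 between the jaws at 242 and 284, and the side crop shows the clip right above them. I'll lower it in two steps while watching the force.

```bash

python3 -m inch '{"slide":[[0.11,0.04,0.16],[0.12,0.02,0.16],[0.12,0.02,0.16],[0,0,0]],"spin":[0,0,0,0],"fingers":[0.2,0.2,0.2,0.2]}' 50 | head -4
python3 -c "
from place import *
target(-.01)"
```

```text
time_s: 26.25
eef_pos: [0.4336, 0.1521, 0.193]
orientation: [-1.836, 1.792, 0.536]
ft_force: [0.4, 0.9, -1.0]
tip now in box frame mm [-1.5884 12.2165] -2.594867362631037 F [ 0.3762  0.9403 -1.0447]
rows 1 each [ 0.0926 -0.0191  0.1184] total mm [ 4.6284 -0.9532  5.9225]
```

```bash

python3 -m inch '{"slide":[[0.12,0.02,0.16],[0.06,0.01,0.08],[0,0,0]],"spin":[0,0,0],"fingers":[0.2,0.2,0.2]}' 50 | head -4
python3 -c "
from place import *
target(-.01)"
```

```text
time_s: 26.55
eef_pos: [0.4384, 0.1529, 0.1826]
orientation: [-1.83, 1.787, 0.528]
ft_force: [-1.0, -4.6, 28.6]
tip now in box frame mm [ 4.1464 12.7044] -12.789976911668957 F [-1.0426 -4.5724 28.6086]
rows 1 each [-0.021   0.0753 -0.0639] total mm [-1.0488  3.763  -3.1957]
```

The force rises just at the depth where the rolled hinge block's corner should touch the lips' top (about 12 mm), so the jaws are astride the lips. I'll back off 3 mm.

```bash

python3 -m inch '{"slide":[[-0.04,-0.01,-0.05],[0,0,0]],"spin":[0,0],"fingers":[0.2,0.2]}' 50 | head -4
python3 -c "
from place import *
target(-.01)"
```

```text
time_s: 26.75
eef_pos: [0.4374, 0.1524, 0.1842]
orientation: [-1.833, 1.789, 0.528]
ft_force: [2.9, -3.9, 14.9]
tip now in box frame mm [ 2.919  12.0767] -11.337623193705682 F [ 2.92   -3.9027 14.8938]
rows 1 each [-0.0137  0.0551 -0.03  ] total mm [-0.6835  2.756  -1.5009]
```

```bash

python3 -m inch '{"slide":[[-0.03,0,-0.04],[0,0,0],[0,0,0]],"spin":[0,0,0],"fingers":[0.2,0.2,0.2]}' 50 | head -4
python3 - <<'E'
from place import *
target(-.01);s=robot.get_state()
a=robot.read_camera('wrist')[:,:,::-1];b=robot.read_camera('side')[:,:,::-1]
o=np.zeros((576,800,3),np.uint8);o[:500,:400]=cv2.resize(a[120:320,180:340],(400,500),interpolation=cv2.INTER_CUBIC);o[:400,400:]=cv2.resize(b[140:200,210:270],(400,400),interpolation=cv2.INTER_CUBIC);cv2.imwrite('pics/w7.png',o)
E
```

```text
time_s: 27.05
eef_pos: [0.4364, 0.1517, 0.1855]
orientation: [-1.834, 1.791, 0.528]
ft_force: [5.1, -1.6, 4.3]
tip now in box frame mm [ 1.7906 11.4431] -10.101717666594928 F [ 5.0627 -1.5745  4.2733]
rows 1 each [-0.0092  0.0364  0.0002] total mm [-0.4604  1.8206  0.0101]
```

View pics/w7.png

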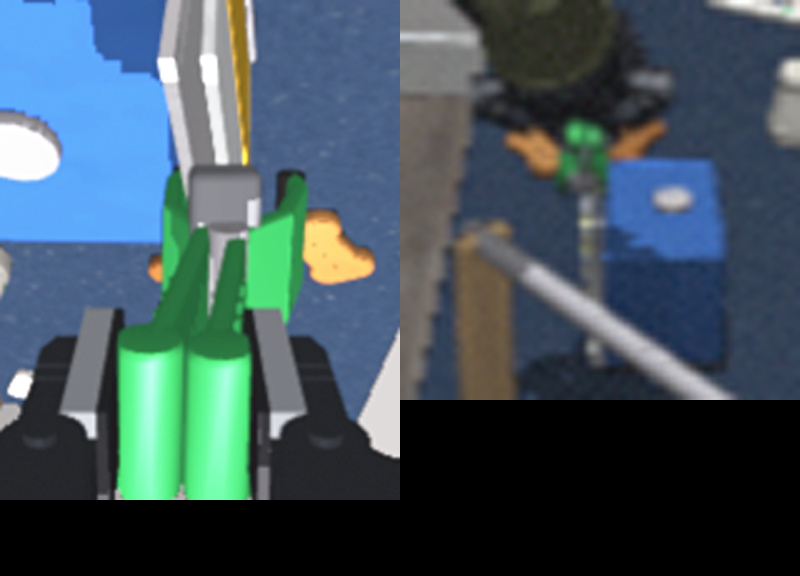

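Both lips run between the two jaws under the hinge block; the left jaw is near the wall and the right jaw is in front of the flap. I'll centre by 2.5 mm to ease the 5 N side load, then open.

```bash

python3 -m inch '{"slide":[[0,-0.05,0.01],[0,0,0]],"spin":[0,0],"fingers":[0.2,0.2]}' 50 | head -4
python3 -m inch '{"slide":[[0,0,0],[0,0,0]],"spin":[0,0],"fingers":[0.45,0.5]}' 50 | tail -3
python3 -m inch '{"slide":[[0,0,0],[0,0,0],[0,0,0],[0,0,0]],"spin":[0,0,0,0],"fingers":[0.6,0.8,0.8,0.8]}' 50
python3 - <<'E'
from place import *
target(-.01);a=robot.read_camera('wrist')[:,:,::-1];cv2.imwrite('w8f.png',a);b=robot.read_camera('side')[:,:,::-1];cv2.imwrite('s8f.png',b)
E
```

```text
time_s: 27.35
eef_pos: [0.4379, 0.1524, 0.1852]
orientation: [-1.835, 1.791, 0.531]
ft_force: [3.4, -1.6, 7.1]
ft_force: [0.1, 0.9, -2.8]
gripper_width: 0.0429
grasp_force: 5.3
time_s: 27.95
eef_pos: [0.4366, 0.1526, 0.185]
orientation: [-1.837, 1.791, 0.533]
ft_force: [-0.4, -0.1, -0.8]
gripper_width: 0.0685
grasp_force: 0.0
tip now in box frame mm [ 1.6964 12.423 ] -10.626600408420755 F [-0.4322 -0.1321 -0.8325]
rows 1 each [-0.0001  0.0317 -0.0194] total mm [-0.0029  1.5833 -0.9708]
```

```bash

python3 -m inch '{"slide":[[0,0,-0.3],[0,0,-0.4],[0,0,-0.5],[0,0,-0.5],[0,0,-0.5],[0,0,-0.5],[0,0,0],[0,0,0]],"spin":[0,0,0,0,0,0,0,0],"fingers":[0.8,0.8,0.8,0.8,0.9,1,1,1]}' 50
python3 - <<'E'
from place import *
s=robot.get_state();a=robot.read_camera('wrist');cv2.imwrite('w9f.png',a[:,:,::-1]);b=np.load("box.npy")
def green(im): 
    im=im.astype(int);return (im[:,:,1]>im[:,:,0]+40)&(im[:,:,1]>im[:,:,2]+30)
n,l,stt,c=cv2.connectedComponentsWithStats(green(a).astype(np.uint8));print("wrist green",[(stt[i],c[i]) for i in range(1,n) if stt[i][4]>40])
for y in(-.058,-.04,-.03,.035,.045,.058):
    A=proj("wrist",pose2(b,[[.012,y,.128],[-.018,y,.128]]),s);t=np.linspace(0,1,31)[:,None];p=(A[0]+(A[1]-A[0])*t).astype(np.float32)
    g=cv2.cvtColor(a,cv2.COLOR_RGB2GRAY);v=cv2.remap(g,p[:,0].reshape(1,-1),p[:,1].reshape(1,-1),cv2.INTER_LINEAR)[0];print(y,p[0],v)
for n_ in("side","top"):
    im=robot.read_camera(n_);cv2.imwrite(n_+"9f.png",im[:,:,::-1]);n,l,stt,c=cv2.connectedComponentsWithStats(green(im).astype(np.uint8));print(n_,[(stt[i],c[i]) for i in range(1,n) if stt[i][4]>4])
    print(proj(n_,pose2(b,[[-.0025,-.01,.15]])),proj(n_,np.vstack([pose2(CAD,[[-.01,k,.11]]) for k in(0,-.082)])).ravel())
E
```

```text
time_s: 28.85
eef_pos: [0.4267, 0.0705, 0.2915]
orientation: [-1.836, 1.791, 0.532]
ft_force: [-0.7, -0.3, -0.3]
gripper_width: 0.0856
grasp_force: 0.0
wrist green [(array([263, 151,  21,  61, 869], dtype=int32), array([272.7745, 185.1001])), (array([ 226,  155,   29,   58, 1019], dtype=int32), array([240.1708, 186.8283]))]
-0.058 [239.5252 120.9762] [ 86  86  86  86  86  84  98 197 255 255 252 255 255 251 198 153 157 157
 152 150 146 117 105 105 105 105 114 156 200 171 100]
-0.04 [242.0964 135.7734] [145 147 137 103  84  83  91 176 246 255 255 255 255 254 220 151 142 144
 143 144 144 122 106 104 107 123 132 107  87  85  85]
-0.03 [243.423  143.4083] [148 148 148 127  95  85  83  97 166 196 198 217 233 221 169 142 144 144
 143 144 144 126 109 111 129 137 109  85  84  86  85]
0.035 [250.6392 184.9393] [ 96  94  94 106 146 209 238 246 251 253 251 246 218 161 113  96  97  98
  96  92 122 150 169 180 187 193 200 204 203 201 197]
0.045 [251.5727 190.3119] [ 96  95 101 133 198 234 243 250 253 253 248 235 199 140 100  97  98  97
  93 111 140 162 176 185 191 198 206 208 207 203 196]
0.058 [2
[... 193 characters left out ...]
t32), array([233.5455, 158.5   ])), (array([240, 155,   3,   7,  20], dtype=int32), array([240.95, 157.85])), (array([241, 218,  13,  13,  91], dtype=int32), array([247.5165, 224.0879])), (array([252, 228,  18,  15, 122], dtype=int32), array([261.041 , 234.8279])), (array([267, 240,   6,   6,  21], dtype=int32), array([269.8571, 242.5714]))]
[[237.3698 162.6023]] [248.1482 225.3796 263.0044 236.6229]
top [(array([286, 182,  15,  11,  77], dtype=int32), array([292.961 , 187.2857])), (array([185, 186,  16,  18, 125], dtype=int32), array([193.08 , 194.808])), (array([271, 191,  16,  12,  87], dtype=int32), array([278.6782, 196.8621]))]
[[191.2287 197.8345]] [280.1375 197.1003 294.1439 187.4643]
```

The lip profile is now one continuous bright band about 7 mm wide (shut, where before there were two lines with a gap). The clip sits at the lips in both fixed cameras, and the two worn clips still stand in slots 2 and 3. I'm handing in.

```bash
python3 -c "
from rig import robot
print(robot.hand_in())"
```

```text
the job is handed in; nothing more can be done
None
```

I clipped the flap shut with the sound clip from slot 1 (16.4 N at 40.7 mm), left the two others standing in slots 2 and 3, and handed in at about 29 s; I squeezed only slot 2's (5.3 N, worn) and inferred slot 3's, the final check was numeric because my 10 views were used up, and no verdict came back.

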